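# Fit the peg rods and hang the tube carriers level

### The arm

A 6-joint arm with a two-finger parallel gripper is mounted at the origin on the work surface. World frame = base frame: x ahead of the robot, y to its left, z up, the work surface at z = 0. Lengths are in m, angles in degrees, forces in N, time in s.
With the tool pointing down it reaches from about 0.25 to 0.725 m from the base axis. Payload 9.7 kg.
Tool frame: the origin (TCP) lies midway between the tips of the shut fingers; the grasp point (between the pads) lies 19 mm behind it (grip_point_offset is the distance from the TCP to the grasp point, in m); y points along the fingers, z is the direction in which the jaws open and shut, and the axes are right-handed (so a half turn about y gives the same grasp; the last joint's range is limited). The gripper opens to 85 mm and grips with 20 to 120 N. Pads are 22 mm wide; open, the fingers measure 114 mm over their backs; the gripper's body (76 mm by 85 mm) begins 54 mm behind the grasp point. The pads swing forward as they close: fully open they stand 13 mm farther back than shut.
Start: joints at [66.463, 4.979, 10.078, 95.1, 0, 90], TCP at [0.22, 0.504, 0.231] pointing down, gripper open.
Joint ranges: [-179.16, 179.16], [-48.56, 103.87], [-65.8, 70.77], [-126.05, 130.52], [-82.76, 87.17], [-180, 180]. Speed limits (degrees/s): [127.2, 127.2, 147.25, 180, 180, 180].

### API

Orientations are given as [roll, pitch, yaw] about the fixed x, y, z axes, in that order (R = Rz(yaw) Ry(pitch) Rx(roll)).
In Python, from workcell import get_obs, camera, job_done, grip_point_offset gives the robot as it stands.
- The arm moves only by the tool move_arm, never from a script. Its argument "deltas" is a list that holds one entry, the list of rows, each a list of 4 numbers: the shift along the tool's x, y, z in m, then the turn about the tool's y in degrees. A call has 1 to 5 rows; each row is the pose to reach, as a shift and turn from the pose commanded when the call began, along the tool's axes at that moment; what a row does not reach only later rows make up. A row lasts 1/10 s, in which the tool goes at most 50 mm and 8.59 degrees, less where a joint would pass 70% of its speed; a pose out of reach is approached as far as the arm can. A call with a gripper value outside its range is refused whole. "claw" is the finger opening in m, from 0 to 0.0854, set as the call begins (left out, the last holds). The fingers move at their own pace and stop on an object; "newtons" is the grip in N (left out, the last holds). Time passes only in rows, so rows that repeat a pose let the fingers close. It gives the time, the measured TCP pose, the force and the opening at its end, in the units of the state.
- get_obs(): the state, without advancing time (a new reading comes with each control period).
- camera(name): name is "scene" or "top" or "wrist"; returns a dict with "color" (400x640x3 uint8, blue, green, red), "range_z" (400x640 float32, m along the optical axis (not along the pixel's ray), 0 where there is no reading), "fx", "fy", "cx", "cy" (pixels), "T" (4x4, takes a point from camera to world coordinates). Camera axes: x right, y down, z forward; pixel columns grow to the right and rows downward; lengths in m; the calibration is good to about 2 mm. A picture is of the moment at which its call begins.
- job_done(): hands the job in, once; it reports no verdict.
The state is a dict: "time": time; "q": joint angles; "qd": joint speeds; "joint_efforts": joint torques, N m; "ee_pos": TCP position; "tcp_rot": TCP orientation; "wrist_force": force on the tool from outside, world axes, zero at the start; "torque": the same for the moment, N m; "opening": finger opening in m.
Only numpy, scipy, OpenCV 4.12 (cv2) and the standard library are available. Lean on these libraries where they do the work, as an engineer would, in place of code of your own. Each camera call takes 0.05 s, during which the arm holds its last target. There are 200 camera calls.

### The job

Get the drying stand ready: first start every steel rod in the stand, each in a bore of its own, round nose first and only about halfway in, and let go, so that all rods are started together; then take each one afresh further back and push it fully home, collar against the stand. Then hang every tube carrier on a rod of its own, by whichever hole lets it hang level, let it come to rest, and do not knock over or shove the bottles, tip box and microplates standing about.

Things in the scene. Friction and masses are not known exactly. Their poses are not given: they have to be found in the camera images.
- stand: White drying stand, fixed; cross head 130 (x) x 270 (y) mm, 148 to 192 mm above the bench, on a base with two side plates. Origin: centre of the underside, on the bench. +x points out of its working face (about away from the robot), 65 mm from the origin. In that face three level bores at y = -110, 0, +110 mm, 170 mm above the bench; rods go in towards -x.
- bore0 (a point): Centre of the mouth (framed blue) of the bore at y = -110 mm on the stand's working face: square, 13 mm wide, 115 mm deep; axes as the stand's, so into the bore is -x.
- bore1 (a point): Centre of the mouth (framed blue) of the bore at y = 0 mm on the stand's working face: square, 13 mm wide, 115 mm deep; axes as the stand's, so into the bore is -x.
- bore2 (a point): Centre of the mouth (framed blue) of the bore at y = +110 mm on the stand's working face: square, 13 mm wide, 115 mm deep; axes as the stand's, so into the bore is -x.
- rack: Fixed orange rod rack, 150 x 190 x 48 mm, origin: centre of its underside. Two cross bars (18 mm thick, at x = -60 and +60 mm) hold the rods along x in shallow vee lanes at y = -60, 0, +60 mm, rod axes 45 mm above the bench; between the bars only a base plate 8 mm thick. Stands left or right of the stand, changing places with the dock.
- rod1: Steel rod, 10 mm thick, 180 mm long, 110 g, in the rack at first. Origin: middle of its length, on its axis; x runs along it, nose (goes into the bore) at x = +90 mm, tail at -90. Blue collar, 20 mm thick across, from x = -26 to -20: home, it meets the stand's face, with 110 mm of rod inside and 70 outside. Let go partway in, it stays in the bore, drooping slightly. May be absent.
- rod2: Another rod, just like rod1 (may be absent).
- rod3: Another rod, just like rod1 (may be absent).
- dock: Fixed grey dock, 150 x 134 x 34 mm, origin: centre of its underside. Two slots along its y, at x = -40 and +40 mm, 9.5 mm wide, 26 mm deep, floor 8 mm above the bench, hold the carriers upright on their lower edges, leaning at most a few degrees. Stands left or right of the stand, changing places with the rack.
- carrier_wide: White tube carrier, 160 g (may be absent): upright plate 8 mm thick (x), 110 wide (y -55 to +55), 150 mm high (z). Origin: centre of its lower edge. Four 18 mm round holes, centres at z = 105 and y = -32, -8, +16, +40 mm. A steel block with purple tubes, 24 mm thick, sits through it at y 28 to 54, z 31 to 75. Centre of mass: x = 0, y = +16, z = 65 mm.
- carrier_wide_top (a point): Middle of the white carrier's top edge (z = 150 mm of the carrier). The top 35 mm of the plate is plain, to be gripped across its 8 mm thickness; axes as the carrier's.
- carrier_l: Yellow L-shaped tube carrier, 160 g (may be absent): upright plate 8 mm thick (x), y -55 to +55 from z = 85 to 150 mm, with a leg at y -55 to -10 down to z = 0. Origin: at its lower edge's height, y = 0. Three 18 mm round holes, centres at z = 105 and y = -28, -4, +20 mm. Steel tube block 24 mm thick through the leg at y -54 to -28, z 31 to 75. Centre of mass: x = 0, y = -28, z = 70 mm.
- carrier_l_top (a point): Middle of the yellow carrier's top edge (z = 150 mm of the carrier). The top 35 mm of the plate is plain, to be gripped across its 8 mm thickness; axes as the carrier's.
- reagent: Bystander: loose white bottle with red cap, 44 mm in diameter, 90 mm tall; origin: centre of its underside.
- amber: Bystander: loose amber bottle with black cap, 56 mm in diameter, 110 mm tall; origin: centre of its underside.
- tipbox: Bystander: loose clear tip box with yellow top, 80 x 115 x 80 mm; origin: centre of its underside.
- microplates: Bystander: loose stack of purple microplates, 85 x 127 x 64 mm; origin: centre of its underside.
Mind the look-alikes: they are no part of the job. Leave any red look-alike of the rod2 alone.

How it is judged (in metres and radians):
On the way, in this order (a step that is already met when the one before it is completed fails the run):
1. every rod present is started: nose 35 to 90 mm into a bore, and let go, all of them at once (x of rod1 in the frame of stand between 0.065 and 0.12 m and z of rod1 in the frame of stand between 0.158 and 0.182 m and y of rod1 in the frame of stand between -0.13 and 0.13 m and angle between the x axis of each of rod1, rod2, rod3 and the x axis of stand, either way round below 0.12 rad and contact force between the fingers and rod1 below 0.1 N and x of rod2 in the frame of stand between 0.065 and 0.12 m and z of rod2 in the frame of stand between 0.158 and 0.182 m and y of rod2 in the frame of stand between -0.13 and 0.13 m and contact force between the fingers and rod2 below 0.1 N and x of rod3 in the frame of stand between 0.065 and 0.12 m and z of rod3 in the frame of stand between 0.158 and 0.182 m and y of rod3 in the frame of stand between -0.13 and 0.13 m and contact force between the fingers and rod3 below 0.1 N), for 0.2 s.
2. every rod present is pushed home (within 5 mm) and let go (x of rod1 in the frame of stand between 0.03 and 0.05 m and z of rod1 in the frame of stand between 0.158 and 0.182 m and y of rod1 in the frame of stand between -0.13 and 0.13 m and angle between the x axis of each of rod1, rod2, rod3 and the x axis of stand, either way round below 0.12 rad and contact force between the fingers and rod1 below 0.1 N and x of rod2 in the frame of stand between 0.03 and 0.05 m and z of rod2 in the frame of stand between 0.158 and 0.182 m and y of rod2 in the frame of stand between -0.13 and 0.13 m and contact force between the fingers and rod2 below 0.1 N and x of rod3 in the frame of stand between 0.03 and 0.05 m and z of rod3 in the frame of stand between 0.158 and 0.182 m and y of rod3 in the frame of stand between -0.13 and 0.13 m and contact force between the fingers and rod3 below 0.1 N), for 0.2 s.
At the end, for the whole second after the job is handed in: Every rod present is home in a bore, its collar within 5 mm of the stand's face; every carrier present hangs on a rod, each on its own, between the stand's face and the rod's tail, level within 8 degrees, roughly square to the rod (20 degrees), at rest and let go (all of step 2 and angle between each of carrier_wide, carrier_l's own z axis and vertical below 0.14 rad and z of carrier_wide in the frame of stand between 0.05 and 0.072 m and x of carrier_wide in the frame of stand between 0.065 and 0.135 m and y of carrier_wide in the frame of stand between -0.17 and 0.17 m and angle between the x axis of each of carrier_wide, carrier_l and the x axis of stand, either way round below 0.35 rad and contact force between the fingers and carrier_wide below 0.1 N and linear speed of each of carrier_wide, carrier_l below 0.03 m/s and angular speed of each of carrier_wide, carrier_l below 0.3 rad/s and z of carrier_l in the frame of stand between 0.05 and 0.072 m and x of carrier_l in the frame of stand between 0.065 and 0.135 m and y of carrier_l in the frame of stand between -0.17 and 0.17 m and contact force between the fingers and carrier_l below 0.1 N and horizontal distance between carrier_wide and carrier_l above 0.066 m); the robot touches nothing.
It fails at once if a bottle, the tip box or the microplates pushed more than 40 mm or tipped over (distance of any of reagent, amber, tipbox, microplates from where it was at the start of the episode above 0.04 m or angle between any of reagent, amber, tipbox, microplates's own z axis and vertical above 0.5 rad).
Of rod1, rod2, rod3 only 2 to 3 are there at a start; the rules pass over those that are not, and their reading is None.
Of carrier_wide, carrier_l only 1 to 2 are there at a start; the rules pass over those that are not, and their reading is None.
At some moment in a run one of rod1, rod2, rod3 may be knocked a few centimetres aside while the robot is not near it.
Once in a run the grip may slacken for a moment while it holds something.
It also fails if it takes over 210 s, if anything falls off the work surface, if the arm or the gripper's body presses on something with over 40 N, if the wrist force passes 120 N, or if a joint passes its speed limit or range.

## Working session

There is one attempt and no reset: what is moved stays moved. The work goes in short steps, Python scripts to look and compute and a tool call to move; the robot and the scene stay as the last step left them, time stands still between calls to the robot, and variables do not carry over. Pictures are saved under pics/ and viewed, about 12 in all and at most 16, crops included, and the job is handed in when it is done.

Besides the shell and the picture viewer there is one more tool, called as name([rows], argument=value, ...), one row to a line, values as JSON. move_arm: Moves the arm, as the interface text tells. Its arguments: {"type":"object","properties":{"deltas":{"type":"array"},"claw":{"type":"number"},"newtons":{"type":"number"}},"required":["deltas"]}

```bash
mkdir -p pics; ls; cat > h.py <<'E'
import numpy as np, cv2
from scipy.spatial.transform import Rotation as R
from workcell import get_obs, camera, job_done, grip_point_offset
def shot(name,fn,crop=None,scale=1):
    c=camera(name); im=c["color"]
    if crop: x0,y0,x1,y1=crop; im=im[y0:y1,x0:x1]
    if scale!=1: im=cv2.resize(im,None,fx=scale,fy=scale,interpolation=cv2.INTER_CUBIC)
    cv2.imwrite("pics/"+fn,im); np.savez("pics/"+fn+".npz",**{k:c[k] for k in c}); return c
def world(c,u=None,v=None):
    z=c["range_z"]
    if u is None: u,v=np.meshgrid(np.arange(z.shape[1]),np.arange(z.shape[0]))
    u=np.asarray(u);v=np.asarray(v); d=z[v,u]
    P=np.stack([(u-c["cx"])/c["fx"]*d,(v-c["cy"])/c["fy"]*d,d,np.ones_like(d)],-1)
    W=(P@np.asarray(c["T"]).T)[...,:3]; W[d==0]=np.nan; return W
E
python3 - <<'E'
from h import *
o=get_obs()
print(o["time"],o["ee_pos"],o["tcp_rot"],o["opening"],grip_point_offset)
print(R.from_euler('xyz',o["tcp_rot"],degrees=True).as_matrix().round(3))
shot("scene","s0.png"); c=shot("top","t0.png"); print(np.array(c["T"]).round(3),c["fx"],c["cx"],c["cy"])
E
```

```text
pics
0.0 [0.21956366 0.50404507 0.23059418] [-9.00728420e+01  6.52274984e-04 -2.35358604e+01] 0.08524556354116702 0.0187
[[ 0.917 -0.001  0.399]
 [-0.399 -0.001  0.917]
 [-0.    -1.    -0.001]]
[[ 0.006 -0.985  0.173  0.331]
 [-1.    -0.004  0.014 -0.085]
 [-0.013 -0.173 -0.985  1.253]
 [ 0.     0.     0.     1.   ]] 410.96489976045274 320.04713941325457 200.7046898371872
```

View pics/s0.png

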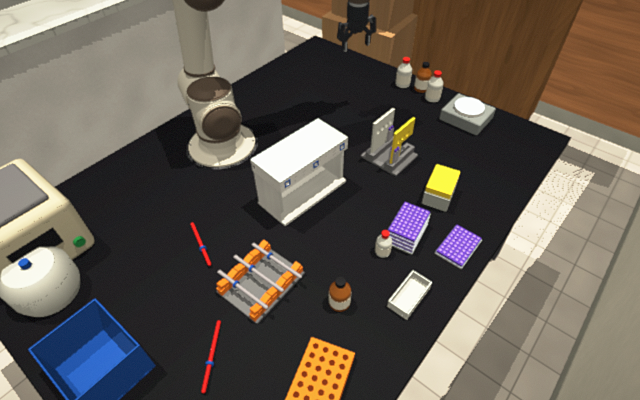

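View pics/t0.png

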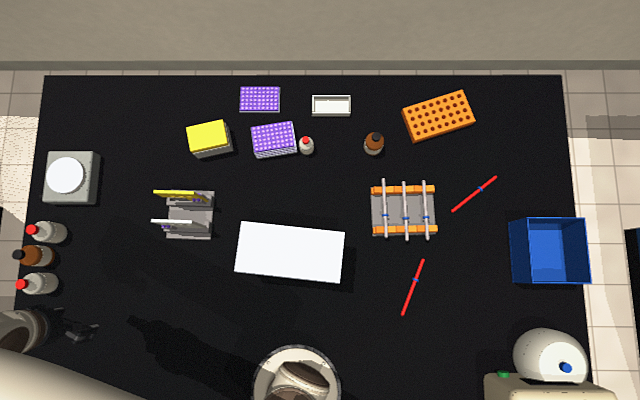

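s0 and t0: the stand's top is at about (290,252) in the top view. The rack is at (403,210) with 3 grey rods and blue collars at (384,214), (405,219), (426,211). The look-alikes are the red rods at (475,194) and (412,288), which I'll leave alone. The dock is at (190,212), with the white carrier at (172,222) and the yellow one at (178,194). Next I'll measure and take a close crop.

```bash
python3 - <<'E'
from h import *
c=dict(np.load("pics/t0.png.npz")); W=world(c); im=c["color"].astype(int); Z=W[...,2]
u,v=np.meshgrid(np.arange(640),np.arange(400))
def rect(m,name):
    P=W[m][:,:2]; P=P[~np.isnan(P[:,0])]
    r=cv2.minAreaRect((P*1000).astype(np.float32)); print(name,len(P),np.round(r[0],1),np.round(r[1],1),round(r[2],1),"z",np.nanmedian(Z[m]).round(4)); return P
box=lambda a,b,cc,d:(u>a)&(u<cc)&(v>b)&(v<d)
rect(box(225,210,355,290)&(abs(Z-.192)<.008),"stand")
rect(box(365,170,445,245)&(im[...,2]>180)&(im[...,0]<80),"rack orange")
rk=box(365,170,445,245)&(Z>.03)&(im.max(-1)-im.min(-1)<50)&(im.min(-1)>90)
for a,b in((374,394),(395,415),(416,436)): 
    m=rk&(u>=a)&(u<b); P=W[m]; P=P[~np.isnan(P[:,0])]
    l=np.polyfit(P[:,0],P[:,1],1); print("rod",len(P),P.min(0).round(3),P.max(0).round(3),np.median(P,0).round(4),np.degrees(np.arctan(l[0])).round(1))
    mb=box(a,170,b,245)&(im[...,0]>im[...,2]+40); print(" collar",np.nanmedian(W[mb],0).round(4),mb.sum())
m=box(140,180,225,245)
rect(m&(Z>.135)&(im[...,0]<90),"yellow"); rect(m&(Z>.135)&(im.min(-1)>150),"white")
rect(m&(Z>.02)&(Z<.045),"dock")
for n,b in dict(tipbox=(180,115,235,160),plates=(245,118,300,160),reag=(298,132,316,158),amber=(362,130,386,156)).items(): rect(box(*b)&(Z>.03),n)
a=cv2.resize(c["color"][170:250,360:450],None,fx=5,fy=5,interpolation=2); b=cv2.resize(c["color"][175:250,140:230],None,fx=5,fy=5,interpolation=2)
h=np.zeros((400,900,3),np.uint8); h[:400,:450]=a; h[:375,450:]=b; cv2.imwrite("pics/t0c.png",h[:,:800] if 0 else cv2.resize(h,(800,356)))
E
```

```text
stand 5323 [386.1   7.6] [270.5 130.2] 84.1 z 0.1921
rack orange 655 [ 524.4 -319.4] [142.7 189.9] 1.7 z 0.0439
rod 179 [ 0.436 -0.268  0.038] [ 0.612 -0.252  0.056] [ 0.5265 -0.2586  0.0487] 1.9
 collar [ 0.5007 -0.2579  0.0525] 14
rod 185 [ 0.427 -0.33   0.031] [ 0.604 -0.312  0.055] [ 0.5156 -0.3188  0.0487] 1.9
 collar [ 0.4928 -0.3168  0.0542] 14
rod 189 [ 0.43  -0.388  0.033] [ 0.607 -0.372  0.057] [ 0.5189 -0.3785  0.0487] 1.8
 collar [ 0.4948 -0.3778  0.0512] 16
yellow 106 [531.9 311. ] [142.2  68.7] 52.3 z 0.1514
white 141 [467.5 330.4] [108.5   8.7] 88.1 z 0.1575
dock 541 [506.3 331. ] [135.8 112.9] 88.9 z 0.0337
tipbox 1208 [736.5 272.2] [ 82.4 115.4] 12.4 z 0.0787
plates 1215 [738.7  70.8] [ 87.1 138.4] 9.1 z 0.0626
reag 189 [716.6 -24. ] [37.5 43. ] 7.6 z 0.0622
amber 327 [ 720.9 -230.2] [55.7 49.7] 74.7 z 0.0776
```

View pics/t0c.png

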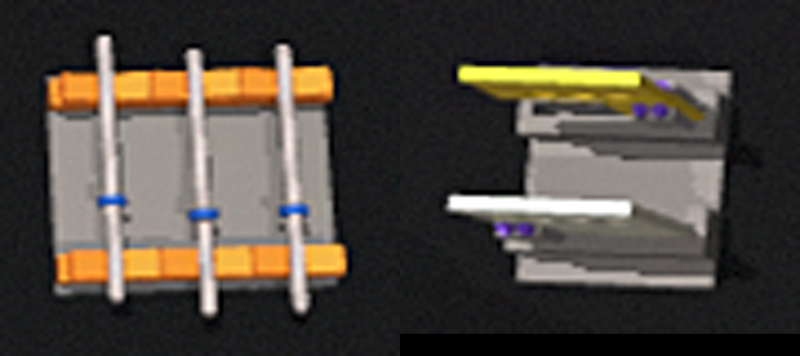

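The crop shows all three rods with the collar (tail side) towards the robot, so each noses away from it and must be turned half a turn. The white carrier's block is on its left (+y world), the yellow one's on its right (-y world). I'll write a move planner and go above the rack.

```bash
cat > plan.py <<'E'
import sys
from h import *
def head():
    o=get_obs(); M=R.from_euler('xyz',o["tcp_rot"],degrees=True).as_matrix()
    return np.array(o["ee_pos"]),np.degrees(np.arctan2(M[1,2],M[0,2])),o
def plan(*targets):
    "targets: (x,y,z,h) TCP; h None keeps; prints one row per call; turn sign: + lowers h"
    p,h,o=head(); print("now",p.round(4),round(h,2),"t",round(o["time"],1),"q",np.round(o["q"],0),"op",round(o["opening"],4),"F",np.round(o["wrist_force"],1))
    for t in targets:
        q=np.array(t[:3]); h2=h if len(t)<4 or t[3] is None else t[3]; dt=h-h2
        n=int(max(1,np.ceil(np.linalg.norm(q-p)/.23),np.ceil(abs(dt)/42)))
        for i in range(n):
            s=(q-p)/n; a=np.radians(h-dt*i/n)
            x=np.array([np.sin(a),-np.cos(a),0]);z=np.array([np.cos(a),np.sin(a),0])
            print("  ",[float(k) for k in np.round([s@x,-s[2],s@z],4)]+[float(np.round(dt/n,2))])
        print(" ->",np.round(q,4),round(h2,2)); p,h=q,h2
if __name__=="__main__":
    plan(*[tuple(None if k=='n' else float(k) for k in a.split(',')) for a in sys.argv[1:]])
E
python3 plan.py 0.42,0,0.26,-18.2 0.519,-0.319,0.2,-88.2
```

```text
now [0.2196 0.5041 0.2307] 66.46 t 0.1 q [66.  5. 10. 95. -0. 90.] op 0.0852 F [0.2 0.1 0.3]
   [0.1284, -0.0098, -0.1274, 28.22]
   [0.1733, -0.0098, -0.0515, 28.22]
   [0.1771, -0.0098, 0.0366, 28.22]
 -> [0.42 0.   0.26] -18.2
   [0.1361, 0.03, 0.0968, 35.0]
   [0.0559, 0.03, 0.1574, 35.0]
 -> [ 0.519 -0.319  0.2  ] -88.2
```

move_arm([
  [[0.128,-0.01,-0.127,28.2],[0.128,-0.01,-0.127,28.2],[0.128,-0.01,-0.127,28.2],[0.128,-0.01,-0.127,28.2],[0.128,-0.01,-0.127,28.2]],
])

```text
time: 0.6
ee_pos: [0.2872, 0.334, 0.2419]
tcp_rot: [-89.9, -0.0, -52.0]
wrist_force: [-0.4, 0.6, -0.7]
opening: 0.0852
```

move_arm([
  [[0.173,-0.01,-0.051,28.2],[0.173,-0.01,-0.051,28.2],[0.173,-0.01,-0.051,28.2],[0.173,-0.01,-0.051,28.2],[0.173,-0.01,-0.051,28.2]],
])

```text
time: 1.1
ee_pos: [0.3543, 0.1672, 0.2514]
tcp_rot: [-90.0, -0.0, -80.2]
wrist_force: [0.3, 0.3, 0.1]
opening: 0.0852
```

move_arm([
  [[0.177,-0.01,0.037,28.2],[0.177,-0.01,0.037,28.2],[0.177,-0.01,0.037,28.2],[0.177,-0.01,0.037,28.2],[0.177,-0.01,0.037,28.2]],
])

```text
time: 1.6
ee_pos: [0.4219, -0.0003, 0.2606]
tcp_rot: [-90.0, -0.0, -108.3]
wrist_force: [0.4, 1.1, -0.4]
opening: 0.0849
```

```bash
python3 plan.py  0.519,-0.319,0.2,-88.2
```

```text
now [ 4.219e-01 -3.000e-04  2.606e-01] -18.34 t 1.6 q [ -0. -12.  -2.  99.  -0. 108.] op 0.0849 F [ 0.4  1.1 -0.4]
   [0.136, 0.0303, 0.0962, 34.93]
   [0.0564, 0.0303, 0.1567, 34.93]
 -> [ 0.519 -0.319  0.2  ] -88.2
```

move_arm([
  [[0.136,0.03,0.096,35],[0.136,0.03,0.096,35],[0.136,0.03,0.096,35],[0.136,0.03,0.096,35],[0.136,0.03,0.096,35]],
])

```text
time: 2.1
ee_pos: [0.4702, -0.1581, 0.2295]
tcp_rot: [-90.1, -0.1, -143.4]
wrist_force: [-0.5, 0.4, 0.2]
opening: 0.0856
```

move_arm([
  [[0.056,0.03,0.157,35],[0.056,0.03,0.157,35],[0.056,0.03,0.157,35],[0.056,0.03,0.157,35],[0.056,0.03,0.157,35]],
], claw=0.036)

```text
time: 2.6
ee_pos: [0.5199, -0.3166, 0.1995]
tcp_rot: [-90.1, -0.1, -178.2]
wrist_force: [-0.6, 0.7, 0.6]
opening: 0.036
```

```bash
python3 - <<'E'
from plan import *
plan()
c=shot("wrist","w1.png"); W=world(c); Z=W[...,2]; im=c["color"].astype(int)
print(np.array(c["T"]).round(3))
m=(Z>.043)&(Z<.06)&(im.max(-1)-im.min(-1)<60); 
n,l,st,ce=cv2.connectedComponentsWithStats(m.astype(np.uint8))
for i in range(1,n):
    if st[i,4]>800:
        P=W[l==i]; f=np.polyfit(P[:,0],P[:,1],1); print(st[i],P.min(0).round(4),P.max(0).round(4),np.median(P,0).round(4),np.degrees(np.arctan(f[0])).round(2))
mb=(im[...,0]>im[...,2]+50)&(Z>.03)
n,l,st,ce=cv2.connectedComponentsWithStats(mb.astype(np.uint8))
for i in range(1,n):
    if st[i,4]>60: print("blue",st[i],np.nanmedian(W[l==i],0).round(4))
E
```

```text
now [ 0.5199 -0.3166  0.1995] -88.19 t 2.6 q [-31.  13.  15.  93.   0. 147.] op 0.036 F [-0.6  0.7  0.6]
[[ 0.031 -0.955 -0.295  0.595]
 [-1.    -0.03  -0.008 -0.315]
 [-0.002  0.295 -0.955  0.342]
 [ 0.     0.     0.     1.   ]]
[ 249   76   18  125 1378] [ 0.5063 -0.2651  0.0431] [ 0.6158 -0.2519  0.052 ] [ 0.5648 -0.2592  0.049 ] 1.75
[ 318   89   13  123 1345] [ 0.4975 -0.3253  0.0432] [ 0.6072 -0.3125  0.0516] [ 0.5553 -0.3185  0.049 ] 1.79
[ 381   88   19  123 1337] [ 0.5    -0.3849  0.0434] [ 0.6098 -0.3721  0.0525] [ 0.5588 -0.3776  0.049 ] 1.78
blue [251 197  21  11 166] [ 0.5048 -0.2618  0.0527]
blue [376 207  21  12 173] [ 0.4986 -0.3785  0.0526]
blue [314 208  20  12 164] [ 0.4958 -0.3204  0.0524]
blue [ 588  223   52  177 5118] [ 0.37   -0.64    0.0501]
blue [  0 333  23  20 179] [ 0.4408 -0.116   0.1634]
```

View pics/w1.png

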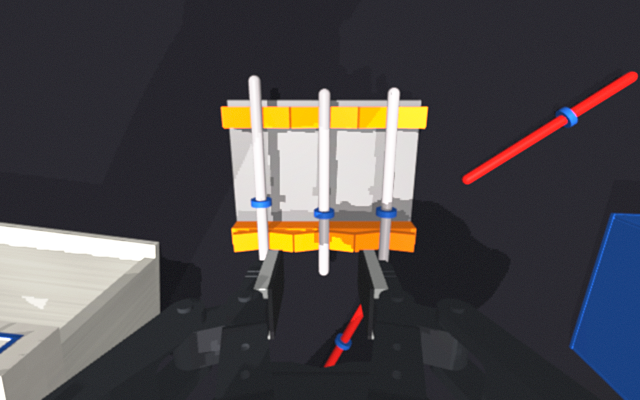

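w1 shows the three grey rods with noses at (254,80), (324,92), (393,92) and collars at v≈205. The red decoys are apart at (550,130) and (345,340). Before the first grasp I'll look at the bores with the wrist camera.

```bash
python3 plan.py  0.53,-0.055,0.28,-95.9
```

```text
now [ 0.5197 -0.3155  0.2004] -87.94 t 2.6 q [-31.  13.  15.  93.   0. 147.] op 0.036 F [ 1.2  0.7 -0.4]
   [-0.0099, -0.0398, -0.13, 3.98]
   [-0.0008, -0.0398, -0.1303, 3.98]
 -> [ 0.53  -0.055  0.28 ] -95.9
```

move_arm([
  [[-0.01,-0.04,-0.13,4],[-0.01,-0.04,-0.13,4],[-0.01,-0.04,-0.13,4],[-0.01,-0.04,-0.13,4]],
])

```text
time: 3.05
ee_pos: [0.5252, -0.1807, 0.2446]
tcp_rot: [-90.0, 0.2, 178.5]
wrist_force: [-0.1, -0.8, 0.3]
opening: 0.0362
```

move_arm([
  [[-0.001,-0.04,-0.13,4],[-0.001,-0.04,-0.13,4],[-0.001,-0.04,-0.13,4],[-0.001,-0.04,-0.13,4],[-0.001,-0.04,-0.13,4]],
])

```text
time: 3.55
ee_pos: [0.5303, -0.0554, 0.2819]
tcp_rot: [-90.0, 0.1, 174.2]
wrist_force: [-0.1, 0.9, 0.3]
opening: 0.036
```

```bash
python3 - <<'E'
from plan import *
plan()
c=shot("wrist","w2.png"); W=world(c); Z=W[...,2]; im=c["color"].astype(int); print(c["fx"])
mb=(im[...,0]>im[...,2]+50)&(Z>.14)&(Z<.2)
n,l,st,ce=cv2.connectedComponentsWithStats(mb.astype(np.uint8))
for i in range(1,n):
    if st[i,4]>60: P=W[l==i]; print("blue",st[i],((P.min(0)+P.max(0))/2).round(4),(P.max(0)-P.min(0)).round(4), np.median(P,0).round(4))
m=(abs(Z-.192)<.006)&(im.min(-1)>120); P=W[m]; r=cv2.minAreaRect((P[:,:2]*1000).astype(np.float32)); print(r,np.median(Z[m])); print(cv2.boxPoints(r))
E
```

```text
now [ 0.5303 -0.0554  0.2819] -95.77 t 3.5 q [ -6.   4.  15. 101.   0. 180.] op 0.036 F [-0.1  0.9  0.3]
324.07462888303814
blue [126 283  33  14 170] [0.4642 0.1102 0.1701] [0.0037 0.0202 0.0221] [0.4644 0.1113 0.172 ]
((401.82904052734375, 6.8250579833984375), (270.3348693847656, 103.40772247314453), 84.03776550292969) 0.191637673451893
[[ 336.36465 -122.24058]
 [ 439.21298 -132.98184]
 [ 467.29343  135.89069]
 [ 364.4451   146.63196]]
```

View pics/w2.png

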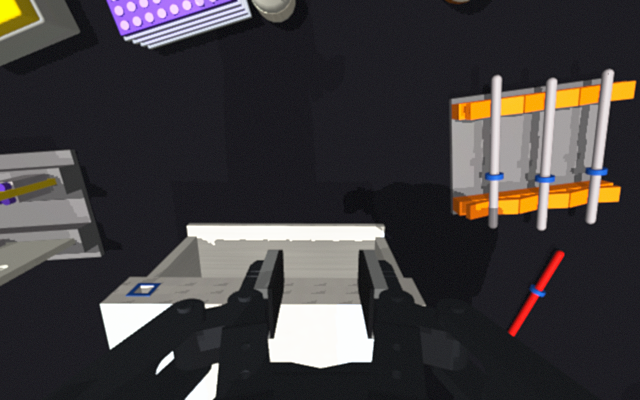

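w2 shows bore2's blue frame at (144,289) and the rods and decoy at right. The stand pose agrees with the top view within 2 mm (yaw -5.9°), so I'll pick up the left rod.

```bash
cat >> plan.py <<'E'
E
python3 - <<'E'
s=open('plan.py').read()
s=s.replace('''def head():
    o=get_obs(); M=''','''def head(n=4):
    A=[]
    for i in range(n):
        if i: camera("wrist")
        o=get_obs(); A.append(list(o["ee_pos"])+list(R.from_euler('xyz',o["tcp_rot"],degrees=True).as_matrix()[:2,2]))
    A=np.mean(A,0); return A[:3],np.degrees(np.arctan2(A[4],A[3])),o
def head0():
    o=get_obs(); M=''')
open('plan.py','w').write(s)
E
python3 plan.py  0.520,-0.2602,0.12,-88.2 0.52,-0.2602,0.026
```

```text
now [ 0.5302 -0.0571  0.2811] -96.02 t 3.8 q [ -6.   4.  15. 101.   0. 180.] op 0.0361 F [ 0.1 -0.2  0. ]
   [-0.0056, 0.0805, 0.1015, -3.91]
   [0.0014, 0.0805, 0.1016, -3.91]
 -> [ 0.52   -0.2602  0.12  ] -88.2
   [0.0, 0.094, 0.0, 0.0]
 -> [ 0.52   -0.2602  0.026 ] -88.2
```

move_arm([
  [[-0.006,0.08,0.101,-4],[-0.006,0.08,0.101,-4],[-0.006,0.08,0.101,-4],[-0.006,0.08,0.101,-4]],
])

```text
time: 4.15
ee_pos: [0.5239, -0.161, 0.1977]
tcp_rot: [-90.1, -0.3, 177.7]
wrist_force: [0.3, 0.9, 0.6]
opening: 0.0363
```

move_arm([
  [[0.001,0.08,0.102,-4],[0.001,0.08,0.102,-4],[0.001,0.08,0.102,-4],[0.001,0.08,0.102,-4]],
])

```text
time: 4.55
ee_pos: [0.5194, -0.2619, 0.1184]
tcp_rot: [-90.1, -0.2, -178.3]
wrist_force: [0.2, 0.6, 0.2]
opening: 0.0359
```

```bash
python3 plan.py 0.52,-0.2602,0.026,-88.2
```

```text
now [ 0.5205 -0.2606  0.1207] -88.21 t 4.7 q [-26.   9.   2.  83.   0. 152.] op 0.0358 F [0.1 0.4 0.4]
   [0.0005, 0.0947, -0.0004, -0.01]
 -> [ 0.52   -0.2602  0.026 ] -88.2
```

move_arm([
  [[0.0,0.045,0,0],[0,0.08,0,0],[0,0.095,0,0],[0,0.095,0,0]],
])

```text
time: 5.1
ee_pos: [0.5206, -0.2588, 0.0255]
tcp_rot: [-90.1, -0.1, -178.0]
wrist_force: [0.5, 0.3, 0.5]
opening: 0.0362
```

move_arm([
  [[0,0,0,0],[0,0,0,0],[0,0,0,0],[0,0,0,0],[0,0,0,0]],
], claw=0.0, newtons=80)

```text
time: 5.6
ee_pos: [0.5224, -0.2604, 0.0289]
tcp_rot: [-89.9, 0.2, -178.1]
wrist_force: [-0.5, 1.5, 6.8]
opening: 0.0073
```

```bash
python3 - <<'E'
from plan import *
plan((0.52,-0.2602,0.23),(0.5728,0.0992,0.23,84.1),(0.5728,.0992,0.151))
E
```

```text
now [ 0.5224 -0.2604  0.0289] -88.09 t 5.8 q [-27.  10.  -6.  73.   0. 152.] op 0.0072 F [-0.3  3.   6.1]
   [0.0024, -0.2011, -0.0003, 0.0]
 -> [ 0.52   -0.2602  0.23  ] -88.09
   [-0.0129, -0.0, -0.0715, -34.44]
   [-0.0511, -0.0, -0.0516, -34.44]
   [-0.0714, -0.0, -0.0137, -34.44]
   [-0.0666, -0.0, 0.0291, -34.44]
   [-0.0385, -0.0, 0.0616, -34.44]
 -> [0.5728 0.0992 0.23  ] 84.1
   [0.0, 0.079, 0.0, 0.0]
 -> [0.5728 0.0992 0.151 ] 84.1
```

move_arm([
  [[0,-0.02,0,0],[0,-0.06,0,0],[0,-0.1,0,0],[0,-0.1,0,0]],
])

```text
time: 6.15
ee_pos: [0.5236, -0.2614, 0.1339]
tcp_rot: [-89.7, 0.5, -178.1]
wrist_force: [1.9, -0.7, 0.1]
opening: 0.0072
```

```bash
python3 - <<'E'
from plan import *
plan()
c=shot("wrist","w3.png"); W=world(c); im=c["color"].astype(int)
m=(W[...,2]>.09)&(W[...,2]<.2)&(im.min(-1)>110)
n,l,st,ce=cv2.connectedComponentsWithStats(m.astype(np.uint8))
for i in range(1,n):
    if st[i,4]>150: P=W[l==i]; print(st[i],P.min(0).round(4),P.max(0).round(4),np.median(P,0).round(4), np.polyfit(P[:,0],P[:,1],1).round(4),np.polyfit(P[:,0],P[:,2],1).round(4))
E
```

```text
now [ 0.5225 -0.2608  0.13  ] -88.11 t 6.3 q [-27.   9.   2.  84.   0. 152.] op 0.0072 F [ 1.  -0.9 -2.1]
[ 294   47   54  273 7230] [ 0.5053 -0.2699  0.1305] [ 0.6151 -0.2497  0.1697] [ 0.5645 -0.2587  0.1469] [ 0.0324 -0.277 ] [-0.0221  0.1595]
[311 338  20  30 568] [ 0.4777 -0.2661  0.1437] [ 0.4993 -0.2568  0.1523] [ 0.4872 -0.2613  0.147 ] [ 0.0206 -0.2713] [0.048  0.1235]
```

View pics/w3.png

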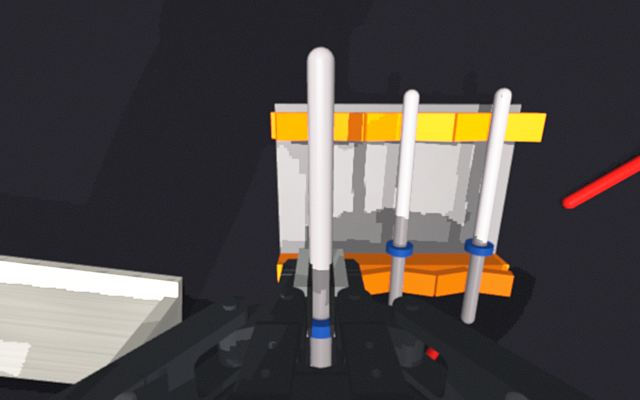

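w3 shows the rod held square between the fingers, its nose at (320,50) and collar at (320,328). I'll lift it, turn it and carry it in front of bore2.

move_arm([
  [[0,-0.05,0,0],[0,-0.1,0,0],[0,-0.1,0,0]],
])

```text
time: 6.65
ee_pos: [0.5223, -0.2607, 0.2323]
tcp_rot: [-89.8, 0.4, -178.1]
wrist_force: [1.1, -0.6, -0.8]
opening: 0.0072
```

move_arm([
  [[-0.013,0,-0.071,-34.4],[-0.013,0,-0.071,-34.4],[-0.013,0,-0.071,-34.4],[-0.013,0,-0.071,-34.4],[-0.013,0,-0.071,-34.4]],
])

```text
time: 7.15
ee_pos: [0.5314, -0.1883, 0.2249]
tcp_rot: [-90.1, -0.1, -143.5]
wrist_force: [-0.6, -0.6, -0.5]
opening: 0.0074
```

move_arm([
  [[-0.051,0,-0.052,-34.4],[-0.051,0,-0.052,-34.4],[-0.051,0,-0.052,-34.4],[-0.051,0,-0.052,-34.4],[-0.051,0,-0.052,-34.4]],
])

```text
time: 7.65
ee_pos: [0.5418, -0.1165, 0.2254]
tcp_rot: [-90.1, 0.0, -109.4]
wrist_force: [0.1, -0.8, -1.4]
opening: 0.007
```

move_arm([
  [[-0.071,0,-0.014,-34.4],[-0.071,0,-0.014,-34.4],[-0.071,0,-0.014,-34.4],[-0.071,0,-0.014,-34.4],[-0.071,0,-0.014,-34.4]],
])

```text
time: 8.15
ee_pos: [0.5522, -0.045, 0.2257]
tcp_rot: [-90.0, 0.0, -75.2]
wrist_force: [-0.1, 0.1, -1.5]
opening: 0.0067
```

move_arm([
  [[-0.067,0,0.029,-34.4],[-0.067,0,0.029,-34.4],[-0.067,0,0.029,-34.4],[-0.067,0,0.029,-34.4],[-0.067,0,0.029,-34.4]],
])

```text
time: 8.65
ee_pos: [0.5628, 0.0271, 0.2259]
tcp_rot: [-90.0, 0.0, -40.9]
wrist_force: [-0.3, -0.2, -1.3]
opening: 0.007
```

move_arm([
  [[-0.038,0,0.062,-34.4],[-0.038,0,0.062,-34.4],[-0.038,0,0.062,-34.4],[-0.038,0,0.062,-34.4],[-0.038,0,0.062,-34.4]],
])

```text
time: 9.15
ee_pos: [0.5742, 0.0989, 0.226]
tcp_rot: [-90.0, 0.0, -6.5]
wrist_force: [-0.9, -0.2, -0.7]
opening: 0.0072
```

```bash
cat > rod.py <<'E'
from plan import *
STAND=np.array([0.452,0.0012]); YAW=np.radians(-5.93)
ex=np.array([np.cos(YAW),np.sin(YAW)]); ey=np.array([-ex[1],ex[0]])
def st(P): d=P[...,:2]-STAND; return np.stack([d@ex,d@ey,P[...,2]],-1)   # face coords: x out of face, y, z
def unst(x,y): return STAND+x*ex+y*ey
def rods(cam,fn,zlo=.15,zhi=.2,xr=(.006,.22)):
    "rods in front of the face, in face coordinates: light grey pixels near bore height"
    c=shot(cam,fn); S=st(world(c)); im=c["color"].astype(int)
    m=(S[...,2]>zlo)&(S[...,2]<zhi)&(S[...,0]>xr[0])&(S[...,0]<xr[1])&(abs(S[...,1])<.17)&(im.min(-1)>85)&(im.max(-1)-im.min(-1)<60)
    n,l,s,_=cv2.connectedComponentsWithStats(m.astype(np.uint8))
    for i in range(1,n):
        if s[i,4]>15:
            P=S[l==i]; f=np.polyfit(P[:,0],P[:,1],1); print(cam,s[i],"x",P[:,0].min().round(4),P[:,0].max().round(4),"y med",np.median(P[:,1]).round(4),"slope deg",np.degrees(np.arctan(f[0])).round(2),"z",np.median(P[:,2]).round(4),"zslope",np.degrees(np.arctan(np.polyfit(P[:,0],P[:,2],1)[0])).round(2))
    mb=(S[...,2]>zlo)&(S[...,2]<zhi+.01)&(S[...,0]>-.01)&(S[...,0]<xr[1])&(abs(S[...,1])<.17)&(im[...,0]>im[...,2]+40)
    n,l,s,_=cv2.connectedComponentsWithStats(mb.astype(np.uint8))
    for i in range(1,n):
        if s[i,4]>3: print("  blue",s[i],np.median(S[l==i],0).round(4))
E
python3 - <<'E'
from rod import *
plan((0.5728,.0992,0.153,84.1))
p,h,o=head(1); print(st(p))
rods("top","t1.png",.17,.26); rods("scene","s1.png",.17,.26)
E
```

```text
now [0.5742 0.0987 0.2262] 83.34 t 9.3 q [10.  9. 14. 95.  0. 16.] op 0.0072 F [ 1.3 -0.8 -1.3]
   [-0.0015, 0.0732, 0.0003, -0.76]
 -> [0.5728 0.0992 0.153 ] 84.1
[0.11148173 0.10957906 0.22625152]
top [256 144   4  10  22] x 0.1682 0.1928 y med 0.1067 slope deg 10.49 z 0.2467 zslope -3.24
scene [347 130  10   8  30] x 0.0236 0.0634 y med 0.1057 slope deg -4.51 z 0.2439 zslope 0.44
scene [370 144   5   9  21] x 0.1195 0.1264 y med 0.0992 slope deg -4.75 z 0.244 zslope 61.89
scene [376 146  20  16  84] x 0.1348 0.1993 y med 0.1051 slope deg -3.14 z 0.2445 zslope 0.29
  blue [373 145   6   7  18] [0.1323 0.1035 0.247 ]
```

View pics/s1.png

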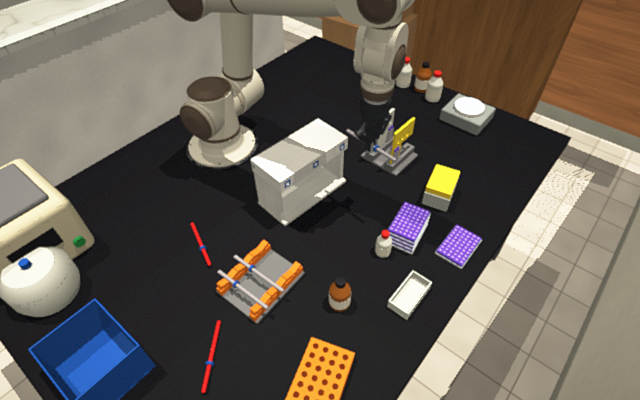

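```bash
python3 - <<'E'
from rod import *
for cam in("s0","s1","t1"):
    c=dict(np.load(f"pics/{cam}.png.npz")); W=world(c); im=c["color"].astype(int)
    m=(W[...,2]>.034)&(W[...,2]<.06)&(abs(W[...,0]-.515)<.1)&(abs(W[...,1]+.32)<.09)&(im.min(-1)>85)&(im.max(-1)-im.min(-1)<60)
    n,l,s,_=cv2.connectedComponentsWithStats(m.astype(np.uint8))
    for i in range(1,n):
        if s[i,4]>15:
            P=W[l==i]; print(cam,s[i],P.min(0).round(4),P.max(0).round(4),np.median(P,0).round(4))
E
```

```text
s0 [252 243  17  13  65] [ 0.4415 -0.2687  0.04  ] [ 0.5016 -0.2583  0.051 ] [ 0.4727 -0.265   0.0467]
s0 [234 255  17  14  65] [ 0.4322 -0.3289  0.0407] [ 0.49   -0.3185  0.0525] [ 0.4598 -0.3248  0.0466]
s0 [269 255  31  23 134] [ 0.5085 -0.2672  0.0347] [ 0.6143 -0.254   0.0548] [ 0.56   -0.2621  0.0472]
s0 [251 267  33  25 153] [ 0.4993 -0.329   0.0358] [ 0.6107 -0.3105  0.0531] [ 0.5541 -0.322   0.0471]
s0 [218 270  17  14  70] [ 0.4368 -0.3893  0.0407] [ 0.4937 -0.3787  0.0511] [ 0.4649 -0.3845  0.0473]
s0 [235 283  34  26 160] [ 0.5024 -0.3868  0.0353] [ 0.6139 -0.3738  0.0531] [ 0.5569 -0.3819  0.0473]
s1 [234 255  17  14  64] [ 0.4325 -0.3293  0.0409] [ 0.4913 -0.3189  0.0514] [ 0.4606 -0.325   0.0467]
s1 [251 267  33  25 152] [ 0.4999 -0.3287  0.0349] [ 0.611  -0.3123  0.053 ] [ 0.5543 -0.3219  0.0468]
s1 [218 270  17  14  70] [ 0.4356 -0.3888  0.0379] [ 0.493  -0.3788  0.0509] [ 0.4655 -0.385   0.0472]
s1 [235 283  34  26 157] [ 0.5012 -0.3866  0.0363] [ 0.613  -0.3724  0.0549] [ 0.5557 -0.3816  0.0472]
t1 [402 181   6  36 117] [ 0.4973 -0.3245  0.0408] [ 0.6034 -0.3126  0.0562] [ 0.5462 -0.3175  0.0491]
t1 [422 180   6  36 122] [ 0.5005 -0.3855  0.041 ] [ 0.6072 -0.3719  0.0553] [ 0.5524 -0.3774  0.0492]
t1 [405 219   4  22  66] [ 0.4273 -0.3254  0.0438] [ 0.4886 -0.3164  0.0547] [ 0.4566 -0.3202  0.0486]
t1 [425 218   5  22  72] [ 0.4304 -0.3865  0.035 ] [ 0.4925 -0.3753  0.0541] [ 0.4602 -0.3802  0.0491]
```

move_arm([
  [[-0.001,0.03,0,-0.8],[-0.001,0.06,0,-0.8],[-0.001,0.0715,0,-0.8],[-0.001,0.0715,0,-0.8]],
])

```text
time: 9.8
ee_pos: [0.5724, 0.0989, 0.1534]
tcp_rot: [-90.0, 0.2, -5.4]
wrist_force: [0.2, 0.8, -0.5]
opening: 0.0075
```

```bash
python3 - <<'E'
from rod import *
plan()
p,h,o=head(4); print(st(p))
rods("top","t2.png",.15,.19); rods("scene","s2.png",.15,.19)
c=dict(np.load("pics/s2.png.npz"))
cv2.imwrite("pics/s2c.png",cv2.resize(c["color"][90:220,240:440],None,fx=4,fy=4,interpolation=2))
E
```

```text
now [0.5732 0.0991 0.1553] 84.61 t 9.9 q [10.  8.  6. 87.  0. 15.] op 0.0067 F [-0.  -0.2 -0.2]
[0.11105957 0.11016411 0.1564698 ]
top [260 152   4   7  17] x 0.175 0.1921 y med 0.1079 slope deg 10.61 z 0.1764 zslope -9.2
scene [345 148   9   7  27] x 0.0203 0.0511 y med 0.1056 slope deg -2.12 z 0.1731 zslope 1.6
scene [369 163   4   7  16] x 0.1198 0.1272 y med 0.101 slope deg -29.43 z 0.1758 zslope 66.49
scene [374 166  19  13  70] x 0.1335 0.1994 y med 0.1072 slope deg -0.92 z 0.1742 zslope 1.51
  blue [372 163   5   7  19] [0.1323 0.1045 0.1776]
  blue [289 179   1   5   5] [ 0.0034 -0.1045  0.1719]
```

View pics/s2c.png

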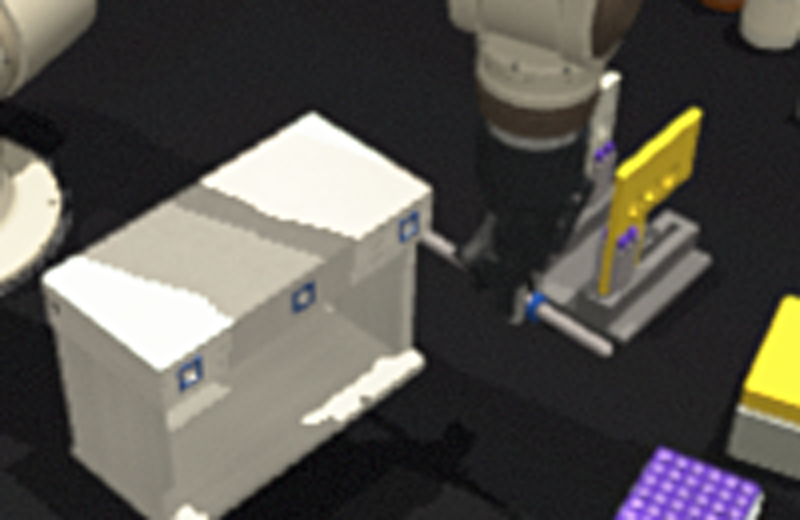

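s2c shows the rod held nose-in towards bore2's blue frame at (408,228), level and in line; the height needs about -1.3 mm. I'll insert slowly and watch the force.

move_arm([
  [[-0.006,0.0013,0,0],[-0.014,0.0013,0,0],[-0.022,0.0013,0,0],[-0.03,0.0013,0,0],[-0.036,0.0013,0,0]],
])

```text
time: 10.7
ee_pos: [0.5365, 0.1026, 0.1537]
tcp_rot: [-90.0, -0.0, -5.3]
wrist_force: [-0.2, 0.4, -0.6]
opening: 0.0072
```

```bash
python3 - <<'E'
from rod import *
plan(); p,h,o=head(3); print(st(p),o["wrist_force"])
rods("scene","s3.png",.15,.19)
E
```

```text
now [0.5365 0.1027 0.1538] 84.71 t 10.8 q [11.  4.  0. 86.  0. 16.] op 0.0073 F [-0.4  0.2 -1.8]
[0.07437985 0.10967915 0.15375147] [ 0.5078742  -0.31136871 -1.11315705]
scene [364 160  19  13  64] x 0.0974 0.1623 y med 0.1061 slope deg 0.7 z 0.1724 zslope -0.36
  blue [362 158   5   7  19] [0.0957 0.1036 0.1747]
```

No force with the nose 17 mm in, so I'll carry on to about 60 mm and let go.

move_arm([
  [[-0.01,0,0,0.4],[-0.02,0,0,0.4],[-0.03,0,0,0.4],[-0.043,0,0,0.4],[-0.043,0,0,0.4]],
])

```text
time: 11.5
ee_pos: [0.493, 0.1067, 0.1539]
tcp_rot: [-90.0, -0.0, -5.7]
wrist_force: [1.6, 0.9, -1.6]
opening: 0.007
```

move_arm([
  [[0,0,0,0],[0,0,0,0],[0,0,0,0],[0,0,0,0]],
], claw=0.036)

```text
time: 11.9
ee_pos: [0.4947, 0.1065, 0.1534]
tcp_rot: [-90.0, 0.0, -5.7]
wrist_force: [0.1, -0.2, 0.0]
opening: 0.0356
```

move_arm([
  [[0,-0.03,0,0],[0,-0.08,0,0],[0,-0.11,0,0],[0,-0.11,0,0]],
])

```text
time: 12.3
ee_pos: [0.4959, 0.1067, 0.2681]
tcp_rot: [-89.9, -0.4, -5.7]
wrist_force: [0.4, -0.2, 0.2]
opening: 0.0364
```

```bash
python3 - <<'E'
from rod import *
rods("scene","s4.png",.15,.19);rods("top","t4.png",.15,.19)
c=dict(np.load("pics/t4.png.npz")); W=world(c); im=c["color"].astype(int)
mb=(abs(W[...,0]-.5)<.12)&(abs(W[...,1]+.32)<.12)&(W[...,2]>.02)&(im[...,0]>im[...,2]+40)
n,l,s,_=cv2.connectedComponentsWithStats(mb.astype(np.uint8)); print([(s[i,4],np.median(W[l==i],0).round(4)) for i in range(1,n) if s[i,4]>4])
plan((0.55,-0.1,0.26,0),(0.516,-0.319,0.13,-88.2),(0.514,-0.319,0.026))
E
```

```text
scene [341 147  11   8  35] x 0.0073 0.0457 y med 0.1046 slope deg 0.44 z 0.1691 zslope -1.47
scene [353 154  18  14  62] x 0.0535 0.1177 y med 0.1058 slope deg -1.93 z 0.1655 zslope -2.05
  blue [351 152   5   7  15] [0.0519 0.1024 0.1692]
top [256 182   4  14  41] x 0.0739 0.1102 y med 0.1087 slope deg 3.45 z 0.1667 zslope -4.97
top [252 210   4  10  23] x 0.0074 0.0322 y med 0.109 slope deg -0.12 z 0.172 zslope -6.44
[(np.int32(13), array([ 0.4922, -0.3177,  0.0533])), (np.int32(15), array([ 0.4952, -0.3767,  0.0506]))]
now [0.4946 0.1064 0.2628] 84.29 t 12.6 q [12. -0.  8. 99.  0. 18.] op 0.0359 F [ 0.3  0.2 -1.1]
   [0.0252, 0.0009, -0.0666, 28.1]
   [0.0536, 0.0009, -0.0469, 28.1]
   [0.0694, 0.0009, -0.0161, 28.1]
 -> [ 0.55 -0.1   0.26] 0
   [0.073, 0.0433, -0.0113, 29.4]
   [0.0692, 0.0433, 0.026, 29.4]
   [0.0475, 0.0433, 0.0566, 29.4]
 -> [ 0.516 -0.319  0.13 ] -88.2
   [0.002, 0.104, -0.0001, 0.0]
 -> [ 0.514 -0.319  0.026] -88.2
```

move_arm([
  [[0.025,0,-0.067,28.1],[0.025,0,-0.067,28.1],[0.025,0,-0.067,28.1],[0.025,0,-0.067,28.1]],
])

```text
time: 12.95
ee_pos: [0.5125, 0.0365, 0.2622]
tcp_rot: [-90.1, 0.1, -34.2]
wrist_force: [-0.4, 0.7, 0.2]
opening: 0.0359
```

move_arm([
  [[0.054,0,-0.047,28.1],[0.054,0,-0.047,28.1],[0.054,0,-0.047,28.1],[0.054,0,-0.047,28.1]],
])

```text
time: 13.35
ee_pos: [0.5312, -0.0326, 0.262]
tcp_rot: [-90.1, 0.1, -62.3]
wrist_force: [-1.6, 0.4, -0.2]
opening: 0.0362
```

move_arm([
  [[0.069,0,-0.016,28.1],[0.069,0,-0.016,28.1],[0.069,0,-0.016,28.1],[0.069,0,-0.016,28.1]],
])

```text
time: 13.75
ee_pos: [0.5496, -0.101, 0.2619]
tcp_rot: [-90.1, 0.0, -90.4]
wrist_force: [0.4, 0.8, -0.1]
opening: 0.0362
```

move_arm([
  [[0.073,0.043,-0.011,29.4],[0.073,0.043,-0.011,29.4],[0.073,0.043,-0.011,29.4],[0.073,0.043,-0.011,29.4]],
])

```text
time: 14.15
ee_pos: [0.5378, -0.174, 0.2183]
tcp_rot: [-90.2, -0.0, -119.8]
wrist_force: [-0.4, 0.1, -0.1]
opening: 0.0359
```

move_arm([
  [[0.069,0.043,0.026,29.4],[0.069,0.043,0.026,29.4],[0.069,0.043,0.026,29.4],[0.069,0.043,0.026,29.4]],
])

```text
time: 14.55
ee_pos: [0.5265, -0.2466, 0.1751]
tcp_rot: [-90.2, -0.1, -149.2]
wrist_force: [-0.4, 0.1, -0.5]
opening: 0.0359
```

move_arm([
  [[0.047,0.043,0.057,29.4],[0.047,0.043,0.057,29.4],[0.047,0.043,0.057,29.4],[0.047,0.043,0.057,29.4],[0.047,0.043,0.057,29.4]],
])

```text
time: 15.05
ee_pos: [0.5162, -0.319, 0.1329]
tcp_rot: [-90.1, -0.1, -178.3]
wrist_force: [0.0, 0.3, -0.5]
opening: 0.036
```

```bash
cat > look.py <<'E'
from rod import *
def rackrods(fn):
    c=shot("wrist",fn); W=world(c); Z=W[...,2]; im=c["color"].astype(int)
    m=(Z>.043)&(Z<.06)&(im.max(-1)-im.min(-1)<60)&(abs(W[...,0]-.5)<.2)
    n,l,s,ce=cv2.connectedComponentsWithStats(m.astype(np.uint8))
    for i in range(1,n):
        if s[i,4]>600:
            P=W[l==i]; f=np.polyfit(P[:,0],P[:,1],1); print(s[i],P.min(0).round(4),P.max(0).round(4),"y@.515",np.polyval(f,.515).round(4),np.degrees(np.arctan(f[0])).round(2))
E
python3 - <<'E'
from look import *
rackrods("w5.png"); plan((.512,-.319,.029,-88.2))
E
```

```text
[ 394   77   26  157 2223] [ 0.5002 -0.3851  0.0431] [ 0.6098 -0.3719  0.0526] y@.515 -0.3789 1.7
[ 315   78   15  158 2165] [ 0.4973 -0.3252  0.0431] [ 0.6074 -0.3127  0.0519] y@.515 -0.3198 1.76
[316 244  13  68 791] [ 0.4294 -0.3268  0.0451] [ 0.4894 -0.3164  0.0511] y@.515 -0.3199 1.6
[ 64 306  34  63 974] [ 0.3725 -0.1332  0.043 ] [ 0.4254 -0.1192  0.06  ] y@.515 -0.1287 -0.13
now [ 0.5167 -0.3189  0.1338] -88.09 t 15.2 q [-32.  12.   7.  85.   0. 146.] op 0.0362 F [-0.  -0.1 -0.4]
   [0.0047, 0.1048, -0.0, 0.11]
 -> [ 0.512 -0.319  0.029] -88.2
```

move_arm([
  [[0.005,0.05,0,0],[0.005,0.09,0,0],[0.005,0.105,0,0],[0.005,0.105,0,0]],
])

```text
time: 15.65
ee_pos: [0.5108, -0.3183, 0.0275]
tcp_rot: [-90.1, -0.2, -178.1]
wrist_force: [0.4, -0.5, 0.7]
opening: 0.0361
```

move_arm([
  [[0,0,0,0],[0,0,0,0],[0,0,0,0],[0,0,0,0],[0,0,0,0]],
], claw=0.0, newtons=80)

```text
time: 16.15
ee_pos: [0.5133, -0.32, 0.0321]
tcp_rot: [-89.9, 0.2, -178.2]
wrist_force: [-0.9, 1.1, 6.9]
opening: 0.007
```

move_arm([
  [[0,-0.04,0,0],[0,-0.09,0,0],[0,-0.14,0,0],[0,-0.19,0,0],[0,-0.2,0,0]],
])

```text
time: 16.65
ee_pos: [0.5133, -0.3201, 0.2374]
tcp_rot: [-89.7, 0.5, -178.2]
wrist_force: [0.2, -0.9, -0.7]
opening: 0.0067
```

```bash
python3 - <<'E'
from rod import *
a=unst(.112,0); plan((a[0],a[1],.23,84.1))
E
```

```text
now [ 0.5129 -0.3199  0.2339] -88.2 t 16.8 q [-32.  12.  18.  96.   0. 146.] op 0.0071 F [ 0.1 -0.7 -1.7]
   [-0.012, 0.0008, -0.0616, -34.46]
   [-0.0448, 0.0008, -0.0439, -34.46]
   [-0.0618, 0.0008, -0.0109, -34.46]
   [-0.0571, 0.0008, 0.026, -34.46]
   [-0.0324, 0.0008, 0.0537, -34.46]
 -> [ 0.5634 -0.0104  0.23  ] 84.1
```

move_arm([
  [[-0.012,0,-0.062,-34.5],[-0.012,0,-0.062,-34.5],[-0.012,0,-0.062,-34.5],[-0.012,0,-0.062,-34.5],[-0.012,0,-0.062,-34.5]],
])

```text
time: 17.3
ee_pos: [0.5215, -0.2564, 0.2272]
tcp_rot: [-90.2, -0.1, -143.5]
wrist_force: [0.6, -0.2, -1.3]
opening: 0.0068
```

move_arm([
  [[-0.045,0,-0.044,-34.5],[-0.045,0,-0.044,-34.5],[-0.045,0,-0.044,-34.5],[-0.045,0,-0.044,-34.5],[-0.045,0,-0.044,-34.5]],
])

```text
time: 17.8
ee_pos: [0.5319, -0.1946, 0.228]
tcp_rot: [-90.1, 0.0, -109.3]
wrist_force: [0.1, 0.1, -2.1]
opening: 0.0068
```

move_arm([
  [[-0.062,0,-0.011,-34.5],[-0.062,0,-0.011,-34.5],[-0.062,0,-0.011,-34.5],[-0.062,0,-0.011,-34.5],[-0.062,0,-0.011,-34.5]],
])

```text
time: 18.3
ee_pos: [0.542, -0.1327, 0.2286]
tcp_rot: [-90.1, 0.0, -74.9]
wrist_force: [0.4, 0.6, -1.5]
opening: 0.0072
```

move_arm([
  [[-0.057,0,0.026,-34.5],[-0.057,0,0.026,-34.5],[-0.057,0,0.026,-34.5],[-0.057,0,0.026,-34.5],[-0.057,0,0.026,-34.5]],
])

```text
time: 18.8
ee_pos: [0.5522, -0.0709, 0.2289]
tcp_rot: [-90.0, 0.0, -40.5]
wrist_force: [0.1, -0.2, -2.0]
opening: 0.0068
```

move_arm([
  [[-0.032,0.04,0.054,-34.3],[-0.032,0.04,0.054,-34.3],[-0.032,0.04,0.054,-34.3],[-0.032,0.055,0.054,-34.3],[-0.032,0.07,0.054,-34.3]],
])

```text
time: 19.3
ee_pos: [0.5628, -0.009, 0.159]
tcp_rot: [-90.0, -0.0, -6.3]
wrist_force: [-0.9, 0.2, -1.7]
opening: 0.0067
```

```bash
python3 - <<'E'
from rod import *
a=unst(.112,0); plan((a[0],a[1],.156,84.1))
p,h,o=head(3); print(st(p))
rods("scene","s5.png",.14,.19)
E
```

```text
now [ 0.5621 -0.0091  0.1577] 83.6 t 19.4 q [-1.  6.  3. 87.  0.  5.] op 0.0073 F [ 0.3  0.1 -1.4]
   [0.0014, 0.0017, -0.0011, -0.5]
 -> [ 0.5634 -0.0104  0.156 ] 84.1
[0.11093139 0.00108737 0.1593769 ]
scene [360 159  11   9  36] x 0.0799 0.117 y med 0.1063 slope deg -1.87 z 0.165 zslope -1.69
scene [320 165   6   6  21] x 0.0224 0.0433 y med -0.0026 slope deg -1.8 z 0.174 zslope 2.1
scene [348 185  19  14  75] x 0.1337 0.199 y med -0.0027 slope deg 0.24 z 0.1755 zslope -0.34
  blue [314 166   3   2   4] [ 0.0044 -0.0061  0.1622]
  blue [345 182   7   8  23] [ 0.1331 -0.0036  0.1776]
```

move_arm([
  [[0,0.003,-0.001,-0.5],[-0.01,0.003,-0.001,-0.5],[-0.02,0.003,-0.001,-0.5],[-0.03,0.003,-0.001,-0.5],[-0.037,0.003,-0.001,-0.5]],
])

```text
time: 20.1
ee_pos: [0.5247, -0.006, 0.1569]
tcp_rot: [-90.0, -0.0, -5.4]
wrist_force: [-0.2, -0.5, -0.8]
opening: 0.007
```

```bash
python3 - <<'E'
from rod import *
plan(); p,h,o=head(3); print(st(p),o["wrist_force"])
rods("scene","s6.png",.14,.19)
E
```

```text
now [ 0.5248 -0.006   0.157 ] 84.6 t 20.2 q [-1.  1. -3. 87.  0.  5.] op 0.0072 F [ 0.2  0.5 -1.8]
[0.07410044 0.00039879 0.15682589] [-0.03027059  0.12521044 -1.81528082]
scene [353 154  18  14  65] x 0.0544 0.1172 y med 0.1051 slope deg -0.25 z 0.1659 zslope -3.56
scene [332 175  25  18  96] x 0.0838 0.1616 y med -0.0034 slope deg 4.2 z 0.1716 zslope 1.17
  blue [351 152   5   7  15] [0.0533 0.1032 0.1701]
  blue [316 161   2   2   4] [0.0046 0.001  0.1788]
  blue [336 176   5   7  18] [ 0.0952 -0.0026  0.1744]
```

move_arm([
  [[-0.01,0,0,0.4],[-0.02,0,0,0.4],[-0.03,0,0,0.4],[-0.042,0,0,0.4],[-0.042,0,0,0.4]],
])

```text
time: 20.9
ee_pos: [0.4825, -0.002, 0.1569]
tcp_rot: [-90.0, -0.0, -5.8]
wrist_force: [-0.1, 0.3, -1.8]
opening: 0.0068
```

move_arm([
  [[0,0,0,0],[0,0,0,0],[0,0,0,0],[0,0,0,0]],
], claw=0.036)

```text
time: 21.3
ee_pos: [0.4842, -0.0022, 0.1564]
tcp_rot: [-90.0, 0.0, -5.8]
wrist_force: [-0.0, -0.1, -0.8]
opening: 0.036
```

move_arm([
  [[0,-0.03,0,0],[0,-0.08,0,0],[0,-0.11,0,0],[0,-0.11,0,0]],
])

```text
time: 21.7
ee_pos: [0.4853, -0.0022, 0.2709]
tcp_rot: [-89.9, -0.4, -5.8]
wrist_force: [-0.1, -0.1, -0.1]
opening: 0.0363
```

```bash
python3 - <<'E'
from rod import *
rods("scene","s7.png",.14,.19);
plan((0.55,-0.18,0.25,0),(0.516,-0.379,0.13,-88.2))
E
```

```text
scene [341 146  11   9  35] x 0.0062 0.0453 y med 0.1052 slope deg -0.33 z 0.169 zslope -3.61
scene [353 154  18  14  66] x 0.054 0.1181 y med 0.1056 slope deg 0.56 z 0.1656 zslope -4.6
scene [315 164  11   9  41] x 0.0061 0.046 y med -0.0041 slope deg -0.36 z 0.1688 zslope -1.84
scene [327 171  18  16  76] x 0.0549 0.1205 y med -0.0036 slope deg -0.96 z 0.1655 zslope -3.67
  blue [351 152   5   7  15] [0.0515 0.1021 0.1684]
  blue [325 171   5   5  14] [ 0.0528 -0.0067  0.1708]
now [ 0.4843 -0.0022  0.2666] 84.2 t 21.9 q [-0. -3.  6. 99.  0.  6.] op 0.0356 F [-0.6 -0.3 -0.2]
   [0.0278, 0.0055, -0.0568, 28.07]
   [0.0512, 0.0055, -0.037, 28.07]
   [0.0626, 0.0055, -0.0086, 28.07]
 -> [ 0.55 -0.18  0.25] 0
   [0.0663, 0.04, -0.0113, 29.4]
   [0.0634, 0.04, 0.0227, 29.4]
   [0.0441, 0.04, 0.0509, 29.4]
 -> [ 0.516 -0.379  0.13 ] -88.2
```

move_arm([
  [[0.028,0,-0.057,28.1],[0.028,0,-0.057,28.1],[0.028,0,-0.057,28.1],[0.028,0,-0.057,28.1]],
])

```text
time: 22.3
ee_pos: [0.5058, -0.0623, 0.2648]
tcp_rot: [-90.1, 0.1, -34.3]
wrist_force: [0.3, 0.7, 0.1]
opening: 0.0359
```

move_arm([
  [[0.051,0.005,-0.037,28.1],[0.051,0.005,-0.037,28.1],[0.051,0.005,-0.037,28.1],[0.051,0.005,-0.037,28.1]],
])

```text
time: 22.7
ee_pos: [0.5274, -0.1215, 0.2596]
tcp_rot: [-90.1, 0.1, -62.4]
wrist_force: [-0.4, 0.5, 0.3]
opening: 0.036
```

move_arm([
  [[0.063,0.01,-0.009,28.1],[0.063,0.01,-0.009,28.1],[0.063,0.01,-0.009,28.1],[0.063,0.01,-0.009,28.1]],
])

```text
time: 23.1
ee_pos: [0.549, -0.1813, 0.2494]
tcp_rot: [-90.2, 0.1, -90.5]
wrist_force: [0.0, 0.1, -0.2]
opening: 0.0358
```

move_arm([
  [[0.066,0.04,-0.011,29.4],[0.066,0.04,-0.011,29.4],[0.066,0.04,-0.011,29.4],[0.066,0.04,-0.011,29.4]],
])

```text
time: 23.5
ee_pos: [0.5372, -0.2472, 0.209]
tcp_rot: [-90.2, -0.0, -119.9]
wrist_force: [-0.2, 0.7, 0.0]
opening: 0.0358
```

move_arm([
  [[0.063,0.04,0.023,29.4],[0.063,0.04,0.023,29.4],[0.063,0.04,0.023,29.4],[0.063,0.04,0.023,29.4]],
])

```text
time: 23.9
ee_pos: [0.5261, -0.3132, 0.1688]
tcp_rot: [-90.2, -0.1, -149.3]
wrist_force: [-0.1, 0.4, 0.4]
opening: 0.0361
```

move_arm([
  [[0.044,0.04,0.051,29.4],[0.044,0.04,0.051,29.4],[0.044,0.04,0.051,29.4],[0.044,0.04,0.051,29.4],[0.044,0.04,0.051,29.4]],
])

```text
time: 24.4
ee_pos: [0.5152, -0.379, 0.1296]
tcp_rot: [-90.1, -0.1, -178.4]
wrist_force: [0.1, -0.0, 0.3]
opening: 0.0359
```

```bash
python3 - <<'E'
from look import *
rackrods("w8.png"); plan((.515,-.379,.028,-88.2))
E
```

```text
[ 315   72   15  160 2224] [ 0.4998 -0.3857  0.0434] [ 0.6097 -0.3728  0.0519] y@.515 -0.3798 1.65
[316 241  13  69 845] [ 0.4324 -0.3872  0.0447] [ 0.4922 -0.3762  0.0512] y@.515 -0.3799 1.72
[   0  306   33   94 1904] [ 0.328  -0.1331  0.043 ] [ 0.4249 -0.12    0.06  ] y@.515 -0.1391 -5.09
now [ 0.5156 -0.3789  0.1306] -88.19 t 24.6 q [-36.  17.  12.  86.   0. 142.] op 0.036 F [-0.3  0.3  0.5]
   [0.0006, 0.1026, 0.0001, 0.01]
 -> [ 0.515 -0.379  0.028] -88.2
```

move_arm([
  [[0,0.05,0.001,0],[0,0.09,0.001,0],[0,0.103,0.001,0],[0,0.103,0.001,0]],
])

```text
time: 25.0
ee_pos: [0.515, -0.3793, 0.0266]
tcp_rot: [-90.1, -0.2, -178.3]
wrist_force: [-0.1, 0.8, 0.2]
opening: 0.0358
```

move_arm([
  [[0,0,0,0],[0,0,0,0],[0,0,0,0],[0,0,0,0],[0,0,0,0]],
], claw=0.0, newtons=80)

```text
time: 25.5
ee_pos: [0.5172, -0.381, 0.0313]
tcp_rot: [-89.9, 0.2, -178.3]
wrist_force: [-1.1, 1.0, 6.2]
opening: 0.0071
```

move_arm([
  [[0,-0.04,0,0],[0,-0.09,0,0],[0,-0.14,0,0],[0,-0.19,0,0],[0,-0.2,0,0]],
])

```text
time: 26.0
ee_pos: [0.5171, -0.3811, 0.2367]
tcp_rot: [-89.6, 0.5, -178.3]
wrist_force: [0.5, 0.1, 0.1]
opening: 0.0069
```

```bash
python3 - <<'E'
from rod import *
a=unst(.112,-.11); plan((a[0],a[1],.23,84.1))
E
```

```text
now [ 0.5168 -0.3809  0.2332] -88.3 t 26.1 q [-36.  18.  25.  97.   0. 142.] op 0.0071 F [-0.1 -0.  -1.9]
   [-0.0086, 0.0006, -0.052, -34.48]
   [-0.0365, 0.0006, -0.038, -34.48]
   [-0.0516, 0.0006, -0.0107, -34.48]
   [-0.0486, 0.0006, 0.0204, -34.48]
   [-0.0285, 0.0006, 0.0443, -34.48]
 -> [ 0.552  -0.1198  0.23  ] 84.1
```

move_arm([
  [[-0.009,0,-0.052,-34.6],[-0.009,0,-0.052,-34.6],[-0.009,0,-0.052,-34.6],[-0.009,0,-0.052,-34.6],[-0.009,0,-0.052,-34.6]],
])

```text
time: 26.65
ee_pos: [0.5229, -0.3275, 0.2261]
tcp_rot: [-90.2, -0.1, -143.5]
wrist_force: [-0.3, -0.2, -0.8]
opening: 0.007
```

move_arm([
  [[-0.036,0,-0.038,-34.6],[-0.036,0,-0.038,-34.6],[-0.036,0,-0.038,-34.6],[-0.036,0,-0.038,-34.6],[-0.036,0,-0.038,-34.6]],
])

```text
time: 27.15
ee_pos: [0.5296, -0.2758, 0.227]
tcp_rot: [-90.1, 0.0, -109.2]
wrist_force: [0.1, 0.2, -1.2]
opening: 0.0069
```

move_arm([
  [[-0.052,0,-0.011,-34.6],[-0.052,0,-0.011,-34.6],[-0.052,0,-0.011,-34.6],[-0.052,0,-0.011,-34.6],[-0.052,0,-0.011,-34.6]],
])

```text
time: 27.65
ee_pos: [0.5363, -0.2233, 0.2276]
tcp_rot: [-90.1, 0.1, -74.7]
wrist_force: [0.1, 0.4, -0.9]
opening: 0.0066
```

move_arm([
  [[-0.048,0,0.02,-34.6],[-0.048,0,0.02,-34.6],[-0.048,0,0.02,-34.6],[-0.048,0,0.02,-34.6],[-0.048,0,0.02,-34.6]],
])

```text
time: 28.15
ee_pos: [0.5428, -0.1718, 0.2279]
tcp_rot: [-90.0, 0.1, -40.2]
wrist_force: [0.6, 0.4, -1.5]
opening: 0.0071
```

move_arm([
  [[-0.028,0.04,0.044,-34.6],[-0.028,0.04,0.044,-34.6],[-0.028,0.04,0.044,-34.6],[-0.028,0.055,0.044,-34.6],[-0.028,0.072,0.044,-34.6]],
])

```text
time: 28.65
ee_pos: [0.55, -0.1201, 0.1562]
tcp_rot: [-90.0, -0.0, -5.6]
wrist_force: [-0.3, 0.5, -0.7]
opening: 0.0069
```

```bash
python3 - <<'E'
from rod import *
a=unst(.112,-.11); plan((a[0],a[1],.155,84.1))
p,h,o=head(3); print(st(p))
rods("scene","s9.png",.14,.19)
E
```

```text
now [ 0.5491 -0.12    0.1546] 84.23 t 28.8 q [-12.   6.   3.  87.   0.  -7.] op 0.0069 F [-0.1 -0.  -1.3]
   [0.0029, -0.0004, 0.0005, 0.13]
 -> [ 0.552  -0.1198  0.155 ] 84.1
[ 0.10945272 -0.11060815  0.15631855]
scene [342 146  10   9  36] x 0.0063 0.0462 y med 0.1054 slope deg -2.55 z 0.169 zslope -1.15
scene [353 154  18  14  65] x 0.0532 0.1182 y med 0.1056 slope deg -0.15 z 0.1662 zslope -3.4
scene [333 177  12  10  49] x 0.0769 0.118 y med -0.0042 slope deg 0.45 z 0.1644 zslope -5.45
scene [290 186   8   6  29] x 0.0209 0.0511 y med -0.115 slope deg 0.91 z 0.1733 zslope 2.95
scene [319 207  19  15  79] x 0.1331 0.1983 y med -0.1133 slope deg 0.08 z 0.1736 zslope 0.18
  blue [351 152   5   7  15] [0.0524 0.1033 0.1697]
  blue [316 204   7   8  24] [ 0.1326 -0.1165  0.175 ]
```

move_arm([
  [[0,0.0015,0.0005,0],[-0.01,0.0015,0.0005,0],[-0.02,0.0015,0.0005,0],[-0.03,0.0015,0.0005,0],[-0.037,0.0015,0.0005,0]],
])

```text
time: 29.45
ee_pos: [0.5118, -0.116, 0.1552]
tcp_rot: [-90.0, -0.0, -5.3]
wrist_force: [0.8, -0.3, -0.5]
opening: 0.0069
```

```bash
python3 - <<'E'
from rod import *
plan(); p,h,o=head(3); print(st(p),o["wrist_force"])
rods("scene","s10.png",.14,.19)
E
```

```text
now [ 0.5119 -0.116   0.1554] 84.68 t 29.6 q [-13.   1.  -3.  86.   0.  -7.] op 0.0069 F [ 0.1  0.3 -1.4]
[ 0.07267906 -0.11036627  0.15525167] [ 0.48868285 -0.32178343 -0.0290805 ]
scene [342 146  10   9  35] x 0.0072 0.0449 y med 0.1053 slope deg -1.9 z 0.1692 zslope -0.95
scene [353 154  18  14  65] x 0.0548 0.118 y med 0.1059 slope deg -0.13 z 0.1659 zslope -3.64
scene [327 171  18  16  76] x 0.054 0.119 y med -0.0033 slope deg -1.34 z 0.1652 zslope -3.05
scene [304 196  24  19 105] x 0.0825 0.1619 y med -0.1137 slope deg 4.03 z 0.1714 zslope -0.01
  blue [351 152   5   7  15] [0.0524 0.1014 0.1692]
  blue [325 171   5   5  14] [ 0.0537 -0.0069  0.1722]
  blue [307 197   5   6  18] [ 0.095  -0.1143  0.1743]
```

move_arm([
  [[-0.01,0,0,0.4],[-0.02,0,0,0.4],[-0.03,0,0,0.4],[-0.042,0,0,0.4],[-0.042,0,0,0.4]],
])

```text
time: 30.25
ee_pos: [0.4697, -0.1121, 0.1553]
tcp_rot: [-90.0, -0.0, -5.7]
wrist_force: [1.0, 0.7, -1.0]
opening: 0.0068
```

move_arm([
  [[0,0,0,0],[0,0,0,0],[0,0,0,0],[0,0,0,0]],
], claw=0.036)

```text
time: 30.65
ee_pos: [0.4714, -0.1122, 0.1549]
tcp_rot: [-90.0, 0.0, -5.7]
wrist_force: [-0.1, 1.0, 0.6]
opening: 0.0361
```

move_arm([
  [[0,-0.03,0,0],[0,-0.06,0,0],[0,-0.08,0,0],[0,-0.08,0,0],[0,-0.08,0,0]],
])

```text
time: 31.15
ee_pos: [0.4714, -0.1123, 0.2347]
tcp_rot: [-90.0, -0.0, -5.7]
wrist_force: [0.6, -0.5, -0.2]
opening: 0.036
```

```bash
python3 - <<'E'
from rod import *
rods("scene","s11.png",.14,.19); rods("top","t11.png",.14,.19)
a=unst(.09,-.11); plan((a[0],a[1],.23,84.1),(a[0],a[1],.148,84.1))
E
```

```text
scene [341 147  11   8  34] x 0.0075 0.0439 y med 0.1048 slope deg 0.48 z 0.1689 zslope -0.76
scene [353 154  18  14  66] x 0.0538 0.1167 y med 0.1048 slope deg -0.29 z 0.1656 zslope -3.6
scene [316 164  10   9  39] x 0.0071 0.046 y med -0.004 slope deg -0.3 z 0.1685 zslope -4.55
scene [327 171  18  16  76] x 0.0544 0.1197 y med -0.004 slope deg -1.66 z 0.1652 zslope -2.62
scene [287 183  11  10  45] x 0.0061 0.0464 y med -0.1151 slope deg 0.25 z 0.1686 zslope -1.45
scene [298 192  19  16  84] x 0.0541 0.1189 y med -0.1147 slope deg -0.81 z 0.1651 zslope -2.29
  blue [351 152   5   7  15] [0.0524 0.1013 0.1697]
  blue [325 171   5   5  14] [ 0.0539 -0.0068  0.1725]
  blue [296 190   6   6  18] [ 0.0526 -0.116   0.1713]
top [254 182   6  22  71] x 0.0501 0.1106 y med 0.1089 slope deg 0.66 z 0.1679 zslope -2.97
top [295 186   5  22  68] x 0.0521 0.1114 y med -0.0001 slope deg 0.46 z 0.168 zslope -4.91
top [252 206   5  14  47] x 0.0073 0.0435 y med 0.1089 slope deg 0.55 z 0.1702 zslope -3.97
top [292 210   5  15  47] x 0.0062 0.0446 y med -0.0004 slope deg 2.66 z 0.1713 zslope -3.59
  blue [252 203   7   4  18] [0.047  0.1086 0.1731]
  blue [293 208   6   3  12] [ 0.0473 -0.0007  0.174 ]
now [ 0.4708 -0.1121  0.2339] 84.3 t 31.4 q [-13.  -4.   1.  95.   0.  -8.] op 0.0359 F [-0.2  1.  -0.3]
   [0.0596, 0.0039, 0.0006, 0.2]
 -> [ 0.5302 -0.1175  0.23  ] 84.1
   [0.0, 0.082, 0.0, 0.0]
 -> [ 0.5302 -0.1175  0.148 ] 84.1
```

All three rods are started about 61 mm deep and let go. Now I'll take each one further back and push it home, bore0's first.

move_arm([
  [[0.05,0,0,0],[0.06,0.03,0,0],[0.06,0.07,0,0],[0.06,0.086,0,0],[0.06,0.086,0,0]],
])

```text
time: 31.9
ee_pos: [0.5293, -0.1178, 0.1455]
tcp_rot: [-89.9, 0.3, -5.7]
wrist_force: [0.4, 0.2, 0.4]
opening: 0.0359
```

move_arm([
  [[0,0,0,0],[0,0,0,0],[0,0,0,0],[0,0,0,0],[0,0,0,0]],
], claw=0.0)

```text
time: 32.4
ee_pos: [0.5313, -0.1183, 0.1498]
tcp_rot: [-90.0, -0.1, -5.7]
wrist_force: [0.7, -0.1, 3.2]
opening: 0.0068
```

move_arm([
  [[0,-0.003,0,0],[-0.008,-0.003,0,0],[-0.016,-0.003,0,0],[-0.024,-0.004,0,0],[-0.03,-0.004,0,0]],
])

```text
time: 32.9
ee_pos: [0.5005, -0.1151, 0.1534]
tcp_rot: [-90.0, -0.1, -5.7]
wrist_force: [4.7, -1.5, 1.0]
opening: 0.0071
```

```bash
python3 - <<'E'
from rod import *
plan(); p,h,o=head(3); print(st(p),o["wrist_force"])
rods("scene","s12.png",.14,.19)
E
```

```text
now [ 0.4999 -0.1151  0.1533] 84.29 t 33.0 q [-13.  -1.  -5.  86.   0.  -7.] op 0.0069 F [-6.5 -0.4  4.4]
[ 0.05948332 -0.11072567  0.1531388 ] [-7.63878584  1.15672626  6.26064902]
scene [342 146  10   9  36] x 0.0062 0.0455 y med 0.1052 slope deg -0.84 z 0.1691 zslope -3.52
scene [353 154  18  14  66] x 0.053 0.1188 y med 0.1053 slope deg -0.94 z 0.1656 zslope -2.73
scene [320 167   6   6  22] x 0.0225 0.0453 y med -0.0043 slope deg -6.83 z 0.1684 zslope 2.69
scene [327 171  18  16  76] x 0.0546 0.1188 y med -0.0035 slope deg -0.97 z 0.1652 zslope -3.85
scene [300 194   9   8  43] x 0.0672 0.0862 y med -0.1155 slope deg 13.49 z 0.1662 zslope -4.07
  blue [351 152   5   7  15] [0.0519 0.101  0.171 ]
  blue [325 171   5   5  14] [ 0.0524 -0.0061  0.1696]
  blue [290 183   3   4   7] [ 0.0205 -0.1113  0.1753]
```

move_arm([
  [[0,-0.002,0,0],[-0.006,-0.002,0,0],[-0.012,-0.002,0,0],[-0.017,-0.002,0,0],[-0.02,-0.002,0,0]],
])

```text
time: 33.7
ee_pos: [0.4858, -0.1137, 0.1562]
tcp_rot: [-90.0, -0.7, -5.7]
wrist_force: [38.5, -3.2, -14.3]
opening: 0.007
```

```bash
python3 - <<'E'
from rod import *
plan(); p,h,o=head(3); print(st(p),o["wrist_force"])
rods("scene","s13.png",.14,.19)
E
```

```text
now [ 0.4859 -0.1137  0.1562] 84.32 t 33.9 q [-13.  -4.  -7.  86.   0.  -8.] op 0.0071 F [27.7 -2.7 -8.1]
[ 0.04563666 -0.11076081  0.15618388] [26.43087214 -2.44730769 -7.66727705]
scene [341 147  11   8  34] x 0.0077 0.046 y med 0.1043 slope deg -0.68 z 0.1688 zslope 0.04
scene [353 154  18  14  65] x 0.0531 0.1173 y med 0.1058 slope deg -0.97 z 0.1657 zslope -2.55
scene [316 163  10  10  41] x 0.0063 0.0463 y med -0.0043 slope deg -5.95 z 0.1691 zslope -0.82
scene [327 171  18  16  76] x 0.054 0.1189 y med -0.0042 slope deg -0.98 z 0.1662 zslope -3.46
scene [297 188   8  11  47] x 0.0528 0.0735 y med -0.116 slope deg -5.19 z 0.171 zslope 2.29
  blue [351 152   5   6  14] [0.0518 0.1034 0.1692]
  blue [325 171   5   5  14] [ 0.0526 -0.0059  0.1704]
  blue [287 180   3   4   7] [ 0.0061 -0.1105  0.1771]
```

move_arm([
  [[0.003,0,0,0],[0.003,0,0,0],[0.003,0,0,0],[0.003,0,0,0]],
], claw=0.036)

```text
time: 34.4
ee_pos: [0.4836, -0.1134, 0.1549]
tcp_rot: [-90.0, 0.0, -5.7]
wrist_force: [0.0, -0.2, 0.6]
opening: 0.036
```

move_arm([
  [[0,-0.03,0,0],[0,-0.06,0,0],[0,-0.08,0,0],[0,-0.08,0,0]],
])

```text
time: 34.8
ee_pos: [0.4847, -0.1137, 0.2379]
tcp_rot: [-90.0, -0.2, -5.7]
wrist_force: [0.1, 0.3, -0.1]
opening: 0.0365
```

```bash
python3 - <<'E'
from rod import *
rods("scene","s14.png",.14,.19); rods("top","t14.png",.14,.19)
c=dict(np.load("pics/s14.png.npz")); d=dict(np.load("pics/t14.png.npz"))
a=cv2.resize(c["color"][130:220,260:400],(780,500),interpolation=2)
cv2.imwrite("pics/s14c.png",a)
S=st(world(c)); im=c["color"].astype(int)
m=(abs(S[...,2]-.165)<.012)&(abs(S[...,0])<.012)&(im.min(-1)>100)&(abs(S[...,1])<.135)&(im.max(-1)-im.min(-1)<40); print("face x scene",np.percentile(S[m][:,0],[10,50,90]).round(4),m.sum())
a=unst(.09,0); plan((a[0],a[1],.23,84.1),(a[0],a[1],.149,84.1))
E
```

```text
scene [342 147  10   8  33] x 0.0066 0.0424 y med 0.105 slope deg 3.64 z 0.1683 zslope -4.37
scene [353 154  18  14  66] x 0.0532 0.1175 y med 0.1054 slope deg -0.4 z 0.1658 zslope -3.32
scene [316 163  10  10  42] x 0.006 0.0458 y med -0.0037 slope deg -5.73 z 0.1682 zslope 1.32
scene [327 171  18  16  76] x 0.0523 0.1187 y med -0.0036 slope deg -1.63 z 0.1651 zslope -2.85
scene [287 183  18  15  81] x 0.0088 0.0734 y med -0.1144 slope deg -1.46 z 0.1703 zslope 0.62
  blue [351 152   5   7  15] [0.0525 0.1014 0.1704]
  blue [325 171   5   5  14] [ 0.0534 -0.0059  0.1715]
  blue [285 179   6   8  23] [ 0.0056 -0.1159  0.1757]
top [254 182   6  22  72] x 0.0512 0.1104 y med 0.1088 slope deg 0.76 z 0.1681 zslope -2.96
top [295 186   5  22  67] x 0.0525 0.111 y med 0.0 slope deg 0.23 z 0.1676 zslope -0.94
top [252 206   5  14  47] x 0.0076 0.0442 y med 0.1082 slope deg 1.06 z 0.1712 zslope -6.14
top [293 210   5  15  53] x 0.006 0.0443 y med -0.0009 slope deg 0.34 z 0.1709 zslope -3.77
  blue [252 203   7   4  18] [0.0472 0.1084 0.1728]
  blue [293 208   5   3  11] [0.047  0.0008 0.1742]
face x scene [0.0019 0.0035 0.0056] 331
now [ 0.4838 -0.1135  0.2341] 84.3 t 35.0 q [-13.  -2.   3.  95.   0.  -8.] op 0.0362 F [-0.2  0.5 -0.6]
   [0.047, 0.0041, 0.1106, 0.2]
 -> [ 0.5415 -0.0081  0.23  ] 84.1
   [0.0, 0.081, 0.0, 0.0]
 -> [ 0.5415 -0.0081  0.149 ] 84.1
```

View pics/s14c.png

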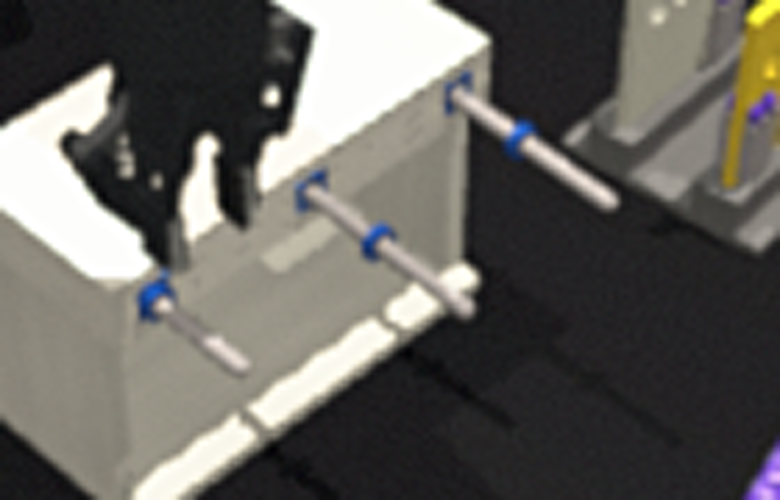

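s14c shows bore0's rod home, its collar on the blue frame at (155,298), and the other two still half in. Bore1 is next.

move_arm([
  [[0.047,0,0.11,0],[0.047,0,0.11,0],[0.047,0,0.11,0],[0.047,0.03,0.11,0],[0.047,0.06,0.11,0]],
])

```text
time: 35.55
ee_pos: [0.542, -0.0078, 0.1736]
tcp_rot: [-90.0, 0.0, -5.6]
wrist_force: [0.6, 0.1, -0.4]
opening: 0.0361
```

move_arm([
  [[0,0.024,0,0],[0,0.024,0,0],[0,0.024,0,0]],
])

```text
time: 35.85
ee_pos: [0.5414, -0.0087, 0.151]
tcp_rot: [-90.0, 0.1, -5.7]
wrist_force: [-0.1, 0.7, 0.2]
opening: 0.0362
```

```bash
python3 - <<'E'
from rod import *
plan(); p,h,o=head(3); print(st(p),o["wrist_force"])
E
```

```text
now [ 0.542  -0.0088  0.152 ] 84.29 t 36.0 q [-1.  3. -1. 86.  0.  5.] op 0.0357 F [0.4 0.9 1.3]
[ 0.09090756 -0.00059943  0.15246212] [0.38962791 0.20862027 0.39831685]
```

move_arm([
  [[0,0.003,0,0],[0,0.003,0,0]],
])

```text
time: 36.3
ee_pos: [0.5418, -0.0088, 0.1479]
tcp_rot: [-90.0, -0.0, -5.7]
wrist_force: [0.3, -0.7, -0.5]
opening: 0.0363
```

move_arm([
  [[0,0,0,0],[0,0,0,0],[0,0,0,0],[0,0,0,0],[0,0,0,0]],
], claw=0.0)

```text
time: 36.8
ee_pos: [0.5418, -0.0087, 0.1481]
tcp_rot: [-90.0, -0.0, -5.7]
wrist_force: [0.2, -0.9, 0.1]
opening: 0.0073
```

move_arm([
  [[-0.004,-0.003,0,0],[-0.012,-0.003,0,0],[-0.02,-0.004,0,0],[-0.028,-0.004,0,0],[-0.032,-0.005,0,0]],
])

```text
time: 37.3
ee_pos: [0.5089, -0.0054, 0.153]
tcp_rot: [-90.0, 0.0, -5.7]
wrist_force: [1.9, 0.2, -3.2]
opening: 0.007
```

move_arm([
  [[-0.004,-0.001,0,0],[-0.008,-0.001,0,0],[-0.012,-0.001,0,0],[-0.016,-0.001,0,0],[-0.017,-0.001,0,0]],
])

```text
time: 37.8
ee_pos: [0.496, -0.0041, 0.1547]
tcp_rot: [-90.0, -0.4, -5.7]
wrist_force: [20.6, -1.9, -8.2]
opening: 0.0072
```

```bash
python3 - <<'E'
from rod import *
plan(); p,h,o=head(3); print(st(p),o["wrist_force"])
rods("scene","s15.png",.14,.19)
E
```

```text
now [ 0.496  -0.0041  0.1547] 84.29 t 38.0 q [-0. -4. -7. 86. -0.  5.] op 0.0072 F [16.9 -1.4 -8.3]
[ 0.04435578 -0.00074892  0.15458791] [17.40267252 -2.71220774 -7.77196999]
scene [343 147   9   8  30] x 0.0062 0.0433 y med 0.1054 slope deg -6.95 z 0.1696 zslope 1.74
scene [353 154  18  14  66] x 0.0528 0.1181 y med 0.1055 slope deg -0.46 z 0.1657 zslope -3.3
scene [325 166   9  13  48] x 0.0515 0.0742 y med -0.0047 slope deg -12.39 z 0.1706 zslope -0.44
scene [287 183  18  15  77] x 0.0089 0.0748 y med -0.1146 slope deg -0.14 z 0.1702 zslope 0.3
  blue [351 152   5   7  15] [0.0521 0.1012 0.1703]
  blue [317 161   2   3   4] [0.007  0.0027 0.1754]
  blue [285 180   6   7  18] [ 0.0065 -0.1166  0.1748]
```

Tail at 0.074, the same as bore0's rod, and the contact force is there: home. I'll let go and do bore2.

move_arm([
  [[0.003,0,0,0],[0.003,0,0,0],[0.003,0,0,0],[0.003,0,0,0]],
], claw=0.036)

```text
time: 38.5
ee_pos: [0.4957, -0.0041, 0.154]
tcp_rot: [-90.0, 0.0, -5.7]
wrist_force: [-0.4, 0.0, 0.6]
opening: 0.0358
```

move_arm([
  [[0,-0.03,0,0],[0,-0.06,0,0],[0,-0.08,0,0],[0,-0.08,0,0]],
])

```text
time: 38.9
ee_pos: [0.4967, -0.0041, 0.237]
tcp_rot: [-90.0, -0.2, -5.7]
wrist_force: [-0.1, 0.1, -0.8]
opening: 0.0361
```

move_arm([
  [[0.045,0,0.11,0],[0.045,0,0.11,0],[0.045,0,0.11,0],[0.045,0.03,0.11,0],[0.045,0.06,0.11,0]],
])

```text
time: 39.4
ee_pos: [0.5519, 0.1017, 0.1725]
tcp_rot: [-90.0, -0.0, -5.6]
wrist_force: [-0.7, 0.1, -0.6]
opening: 0.036
```

```bash
python3 - <<'E'
from rod import *
a=unst(.09,.11); plan((a[0],a[1],.148,84.1)); p,h,o=head(3); print(st(p),o["wrist_force"])
rods("scene","s16.png",.14,.19)
E
```

```text
now [0.5504 0.1011 0.1701] 84.34 t 39.5 q [10.  6.  4. 89.  0. 16.] op 0.0359 F [-0.3 -0.3  0.8]
   [0.0025, 0.0221, 0.0005, 0.24]
 -> [0.5529 0.1013 0.148 ] 84.1
[0.08825445 0.10919861 0.17366115] [ 0.30730635 -0.40147437  1.13014734]
scene [342 147   9   8  30] x 0.0061 0.0421 y med 0.1047 slope deg -8.52 z 0.1689 zslope 1.55
scene [360 161  11   7  30] x 0.0902 0.1164 y med 0.1051 slope deg 12.09 z 0.1649 zslope -12.09
scene [316 163  18  15  73] x 0.0091 0.0737 y med -0.0048 slope deg -0.85 z 0.1701 zslope 0.09
scene [287 182  18  16  83] x 0.007 0.0729 y med -0.115 slope deg -1.49 z 0.1709 zslope 0.53
  blue [351 155   2   4   7] [0.0527 0.0988 0.1677]
  blue [314 161   5   7  17] [ 0.0078 -0.008   0.1755]
  blue [285 179   5   9  22] [ 0.0053 -0.1156  0.1761]
```

move_arm([
  [[0.002,0.012,0.0005,0.2],[0.002,0.022,0.0005,0.2],[0.002,0.024,0.0005,0.2],[0.002,0.024,0.0005,0.2]],
])

```text
time: 40.1
ee_pos: [0.5534, 0.1011, 0.1493]
tcp_rot: [-90.0, 0.1, -5.9]
wrist_force: [0.0, 0.3, 1.1]
opening: 0.0358
```

move_arm([
  [[0,0,0,0],[0,0,0,0],[0,0,0,0],[0,0,0,0],[0,0,0,0]],
], claw=0.0)

```text
time: 40.6
ee_pos: [0.5539, 0.1012, 0.1502]
tcp_rot: [-90.0, -0.0, -5.9]
wrist_force: [0.1, -0.1, -0.2]
opening: 0.007
```

move_arm([
  [[-0.004,-0.003,0,0],[-0.012,-0.003,0,0],[-0.02,-0.004,0,0],[-0.028,-0.004,0,0],[-0.032,-0.005,0,0]],
])

```text
time: 41.1
ee_pos: [0.5209, 0.1045, 0.155]
tcp_rot: [-90.0, 0.0, -5.9]
wrist_force: [0.4, -0.0, -3.2]
opening: 0.0069
```

move_arm([
  [[-0.004,-0.001,0,0],[-0.008,-0.001,0,0],[-0.012,-0.001,0,0],[-0.016,-0.001,0,0],[-0.016,-0.001,0,0]],
])

```text
time: 41.6
ee_pos: [0.5089, 0.1058, 0.1568]
tcp_rot: [-90.0, -0.4, -5.9]
wrist_force: [16.3, -1.3, -5.9]
opening: 0.0065
```

```bash
python3 - <<'E'
from rod import *
plan(); p,h,o=head(3); print(st(p),o["wrist_force"])
rods("scene","s17.png",.14,.19)
E
```

```text
now [0.5088 0.1058 0.1567] 84.06 t 41.8 q [12. -0. -4. 86. -0. 18.] op 0.0071 F [16.7 -2.8 -4.2]
[0.04572189 0.10992097 0.15664888] [15.70850098 -2.12562014 -5.71180125]
scene [352 152   8   8  31] x 0.0548 0.0738 y med 0.1044 slope deg 18.55 z 0.1709 zslope -6.84
scene [316 163  18  15  72] x 0.0081 0.0754 y med -0.0045 slope deg -1.27 z 0.1703 zslope 0.75
scene [287 181  18  17  84] x 0.006 0.0737 y med -0.1147 slope deg -2.31 z 0.1698 zslope 0.0
  blue [340 147   3   3   6] [0.0071 0.0994 0.1685]
  blue [314 161   5   7  17] [ 0.007  -0.0088  0.1749]
  blue [285 179   5   9  22] [ 0.0055 -0.1169  0.1752]
```

All three tails are at 0.074, so all are home. I'll let go, rise, and move over the dock to look at the carriers.

move_arm([
  [[0.003,0,0,0],[0.003,0,0,0],[0.003,0,0,0],[0.003,0,0,0]],
], claw=0.036)

```text
time: 42.3
ee_pos: [0.5087, 0.1058, 0.156]
tcp_rot: [-90.0, 0.0, -5.9]
wrist_force: [-0.2, 0.0, -0.3]
opening: 0.0358
```

move_arm([
  [[0,-0.03,0,0],[0,-0.08,0,0],[0,-0.13,0,0],[0,-0.15,0,0],[0,-0.15,0,0]],
])

```text
time: 42.8
ee_pos: [0.5096, 0.106, 0.3096]
tcp_rot: [-89.9, -0.3, -5.9]
wrist_force: [0.7, -0.2, -1.1]
opening: 0.0361
```

```bash
python3 - <<'E'
from rod import *
rods("scene","s18.png",.14,.19)
plan((.50,.36,.31,-2))
E
```

```text
scene [342 147  18  12  56] x 0.0061 0.0728 y med 0.1065 slope deg 0.48 z 0.1707 zslope 1.91
scene [316 163  18  15  74] x 0.0066 0.0735 y med -0.0049 slope deg -2.57 z 0.1704 zslope 1.41
scene [287 182  18  16  82] x 0.0083 0.0742 y med -0.1148 slope deg -0.83 z 0.1703 zslope -0.59
  blue [340 143   5   7  20] [0.0061 0.1023 0.1756]
  blue [314 161   5   7  17] [ 0.0076 -0.0077  0.176 ]
  blue [285 179   5   9  22] [ 0.0066 -0.1168  0.1758]
now [0.5089 0.1058 0.3056] 84.1 t 43.0 q [ 12.   3.  17. 103.   0.  18.] op 0.036 F [0.  0.2 0.4]
   [-0.0117, -0.0015, 0.084, 28.7]
   [-0.0506, -0.0015, 0.0681, 28.7]
   [-0.077, -0.0015, 0.0354, 28.7]
 -> [0.5  0.36 0.31] -2
```

move_arm([
  [[-0.012,0,0.084,28.7],[-0.012,0,0.084,28.7],[-0.012,0,0.084,28.7],[-0.012,0,0.084,28.7]],
])

```text
time: 43.4
ee_pos: [0.505, 0.1916, 0.3042]
tcp_rot: [-90.1, 0.1, -34.8]
wrist_force: [-0.3, -0.7, -0.4]
opening: 0.0359
```

move_arm([
  [[-0.051,0,0.068,28.7],[-0.051,0,0.068,28.7],[-0.051,0,0.068,28.7],[-0.051,0,0.068,28.7]],
])

```text
time: 43.8
ee_pos: [0.5016, 0.2765, 0.304]
tcp_rot: [-90.2, 0.0, -63.5]
wrist_force: [-0.5, -0.1, -0.1]
opening: 0.0361
```

move_arm([
  [[-0.077,0,0.035,28.7],[-0.077,0,0.035,28.7],[-0.077,0,0.035,28.7],[-0.077,0,0.035,28.7],[-0.077,0,0.035,28.7]],
])

```text
time: 44.3
ee_pos: [0.4986, 0.3601, 0.3045]
tcp_rot: [-90.1, -0.1, -92.0]
wrist_force: [-0.2, -1.0, -0.0]
opening: 0.0361
```

```bash
python3 - <<'E'
from rod import *
plan()
c=shot("wrist","w19.png"); W=world(c); Z=W[...,2]; im=c["color"].astype(int)
def rp(m,n):
    P=W[m]; r=cv2.minAreaRect((P[:,:2]*1000).astype(np.float32)); f=np.polyfit(P[:,1],P[:,0],1); print(n,len(P),np.round(r[0],1),np.round(r[1],1),round(r[2],1),"yaw",-np.degrees(np.arctan(f[0])).round(2),"z",np.median(P[:,2]).round(4),"y",P[:,1].min().round(4),P[:,1].max().round(4),"x med",np.median(P[:,0]).round(4))
top=(Z>.148)&(Z<.168)&(W[...,1]>.2)&(W[...,1]<.45)
rp(top&(abs(W[...,0]-.467)<.03)&(im.min(-1)>110),"white"); rp(top&(abs(W[...,0]-.547)<.03)&(im[...,0]<120)&(im[...,2]>120),"yellow")
E
```

```text
now [0.4987 0.3599 0.305 ] -1.93 t 44.5 q [ 36.  17.  33. 106.   0. 128.] op 0.0361 F [0.4 0.3 0.7]
white 1025 [469.4 332.2] [109.7   8.3] 88.1 yaw -1.83 z 0.1577 y 0.2774 0.3871 x med 0.4699
yellow 950 [549.4 337.4] [98.1  8.6] 88.5 yaw -1.59 z 0.1578 y 0.2883 0.3865 x med 0.5491
```

View pics/w19.png

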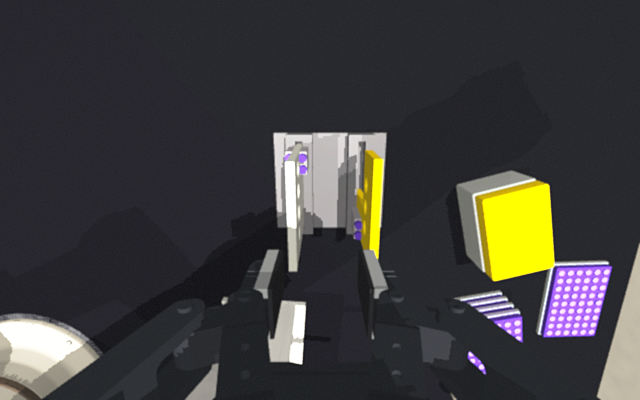

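w19 shows both carriers from above, with the white one's block at its upper (+y) end (297,160) and the yellow one's at its lower (-y) end (357,230). The level holes are therefore white y=+16 and yellow y=-28. I'll take the white one first, gripped above that hole.

```bash
python3 - <<'E'
from rod import *
plan((.469,.347,.19,-1.8),(.469,.347,.127))
E
```

```text
now [0.499  0.3597 0.306 ] -1.96 t 44.6 q [ 36.  17.  33. 106.   0. 128.] op 0.0363 F [-1.1  0.6 -0.2]
   [0.0137, 0.116, -0.0295, -0.16]
 -> [0.469 0.347 0.19 ] -1.8
   [0.0, 0.063, 0.0, 0.0]
 -> [0.469 0.347 0.127] -1.8
```

move_arm([
  [[0.014,0.03,-0.029,0],[0.014,0.08,-0.029,0],[0.014,0.116,-0.029,0],[0.014,0.116,-0.029,0]],
])

```text
time: 45.05
ee_pos: [0.4673, 0.3453, 0.1845]
tcp_rot: [-90.4, -0.3, -92.0]
wrist_force: [-0.2, 0.2, 0.3]
opening: 0.0363
```

move_arm([
  [[0,0.03,0,0],[0,0.05,0,0],[0,0.063,0,0],[0,0.063,0,0]],
])

```text
time: 45.45
ee_pos: [0.4696, 0.347, 0.1272]
tcp_rot: [-90.0, -0.0, -92.0]
wrist_force: [-0.5, 0.2, 0.2]
opening: 0.0365
```

move_arm([
  [[0,0,0,0],[0,0,0,0],[0,0,0,0],[0,0,0,0],[0,0,0,0]],
], claw=0.0, newtons=80)

```text
time: 45.95
ee_pos: [0.4702, 0.3476, 0.1291]
tcp_rot: [-89.9, 0.1, -92.0]
wrist_force: [-1.2, -0.3, 7.1]
opening: 0.0065
```

```bash
python3 - <<'E'
from rod import *
plan((.469,.347,.25))
E
```

```text
now [0.4702 0.3476 0.1291] -2.0 t 46.1 q [ 36.   9.   3.  84.   0. 128.] op 0.0064 F [0.5 0.5 6.4]
   [0.0007, -0.1209, -0.0012, 0.0]
 -> [0.469 0.347 0.25 ] -2.0
```

move_arm([
  [[0,-0.03,0,0],[0,-0.08,0,0],[0,-0.13,0,0],[0,-0.17,0,0],[0,-0.191,0,0]],
])

```text
time: 46.6
ee_pos: [0.4696, 0.3471, 0.3226]
tcp_rot: [-89.8, 0.2, -92.0]
wrist_force: [1.0, -0.5, -1.9]
opening: 0.0067
```

```bash
python3 - <<'E'
from rod import *
a=unst(.12,-.11); plan((.51,.347,.32,-2),(a[0],a[1],.32,-5.9),(a[0],a[1],.186))
shot("wrist","w20.png")
E
```

```text
now [0.4699 0.3472 0.3219] -2.0 t 46.8 q [ 36.  13.  29. 106.   0. 128.] op 0.0067 F [-0.   0.4 -1.8]
   [-0.0012, 0.0019, 0.0401, -0.0]
 -> [0.51  0.347 0.32 ] -2
   [0.1552, -0.0, 0.0221, 1.3]
   [0.1547, -0.0, 0.0256, 1.3]
   [0.154, -0.0, 0.0291, 1.3]
 -> [ 0.56   -0.1206  0.32  ] -5.9
   [0.0, 0.134, 0.0, 0.0]
 -> [ 0.56   -0.1206  0.186 ] -5.9
```

View pics/w20.png

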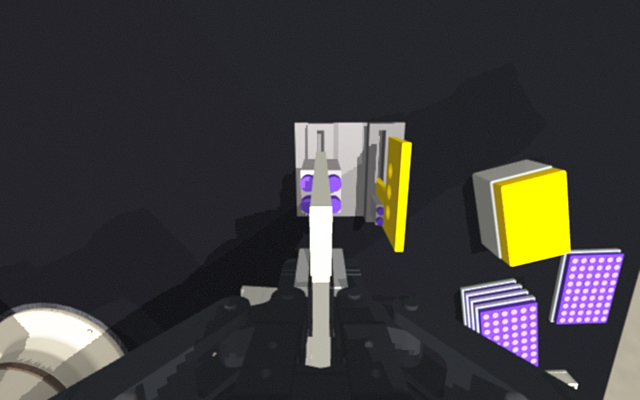

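w20 shows the white carrier held upright, with its tubes at (320,193) and the yellow one still docked at (400,195). I'll carry it in front of bore0's rod.

move_arm([
  [[-0.001,0,0.02,0],[-0.001,0,0.04,0],[-0.001,0,0.04,0]],
])

```text
time: 47.1
ee_pos: [0.5108, 0.3462, 0.3146]
tcp_rot: [-90.2, -0.1, -92.1]
wrist_force: [0.4, 0.2, -3.3]
opening: 0.0068
```

move_arm([
  [[0.03,0,0.005,0.3],[0.065,0,0.01,0.6],[0.1,0,0.015,0.9],[0.13,0,0.018,1.3],[0.155,0,0.022,1.3]],
])

```text
time: 47.6
ee_pos: [0.5251, 0.1893, 0.3166]
tcp_rot: [-90.1, -0.0, -93.3]
wrist_force: [0.4, 0.5, -1.6]
opening: 0.0066
```

move_arm([
  [[0.03,0,0.005,0.3],[0.065,0,0.01,0.6],[0.1,0,0.015,0.9],[0.13,0,0.02,1.3],[0.155,0,0.026,1.3]],
])

```text
time: 48.1
ee_pos: [0.5422, 0.0333, 0.3166]
tcp_rot: [-90.1, 0.0, -94.6]
wrist_force: [1.0, 0.2, -0.9]
opening: 0.0064
```

move_arm([
  [[0.03,0,0.005,0.3],[0.065,0,0.01,0.6],[0.1,0,0.018,0.9],[0.13,0,0.024,1.3],[0.154,0,0.029,1.3]],
])

```text
time: 48.6
ee_pos: [0.559, -0.1225, 0.3162]
tcp_rot: [-90.1, 0.0, -96.0]
wrist_force: [1.1, 0.1, -1.3]
opening: 0.0066
```

```bash
python3 - <<'E'
from rod import *
a=unst(.12,-.11); plan((a[0],a[1],.186,-5.9)); p,h,o=head(3); print(st(p))
E
```

```text
now [ 0.5591 -0.1232  0.316 ] -6.02 t 48.8 q [-12.  11.  27. 106.   0.  84.] op 0.0069 F [ 0.2  1.  -1.5]
   [-0.0027, 0.13, 0.0006, -0.12]
 -> [ 0.56   -0.1206  0.186 ] -5.9
[ 0.11918739 -0.1106681   0.31662532]
```

move_arm([
  [[-0.001,0.03,0,0],[-0.001,0.07,0,0],[-0.001,0.11,0,0],[-0.001,0.13,0,0],[-0.001,0.13,0,0]],
])

```text
time: 49.35
ee_pos: [0.558, -0.1185, 0.1845]
tcp_rot: [-90.3, 0.1, -95.8]
wrist_force: [-0.3, -0.0, -2.1]
opening: 0.0068
```

```bash
python3 - <<'E'
from rod import *
plan(); p,h,o=head(3); print(st(p))
c=shot("scene","s21.png"); S=st(world(c)); im=c["color"].astype(int)
cv2.imwrite("pics/s21c.png",cv2.resize(c["color"][130:260,260:400],(645,600),interpolation=2))
m=(abs(S[...,0]-.125)<.012)&(abs(S[...,1]+.12)<.08)&(S[...,2]>.04)&(S[...,2]<.23)&(im.min(-1)>90)&(im.max(-1)-im.min(-1)<40)
P=S[m]; print(len(P),np.percentile(P,[1,50,99],axis=0).round(4)); f=np.linalg.lstsq(np.c_[P[:,1:],np.ones(len(P))],P[:,0],rcond=None)[0]; print("x tilt vs y,z",np.degrees(f[:2]).round(1))
lo=P[P[:,2]<.10]; print("low part y",np.percentile(lo[:,1],[2,98]).round(4)); hi=P[P[:,2]>.18]; print("hi y",np.percentile(hi[:,1],[2,98]).round(4))
E
```

```text
now [ 0.5592 -0.119   0.1874] -5.83 t 49.5 q [-12.   7.   8.  91.   0.  84.] op 0.0068 F [ 0.   0.8 -1.4]
[ 0.12026796 -0.10907169  0.18981943]
1038 [[ 0.1197 -0.182   0.0713]
 [ 0.1273 -0.1398  0.1462]
 [ 0.1365 -0.0753  0.2186]]
x tilt vs y,z [ 1.8 -0.9]
low part y [-0.1812 -0.0776]
hi y [-0.1816 -0.0818]
```

View pics/s21c.png

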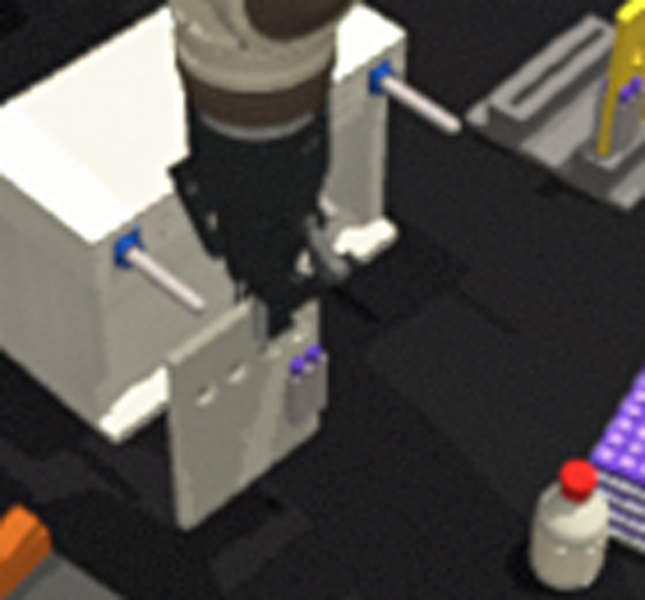

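s21c shows the white carrier upright in front of bore0's rod, its hole row near (205,397)–(290,345), with the grip over the third hole. It's about 3 mm high, so I'll lower it and slide it on.

move_arm([
  [[0,0.003,0,0],[0,0.003,-0.01,0],[0,0.003,-0.022,0],[0,0.003,-0.036,0],[0,0.003,-0.048,0]],
])

```text
time: 50.15
ee_pos: [0.5108, -0.1151, 0.185]
tcp_rot: [-90.0, 0.0, -95.9]
wrist_force: [-0.5, 0.7, -1.8]
opening: 0.007
```

move_arm([
  [[0,0,-0.006,0],[0,0,-0.01,0],[0,0,-0.01,0],[0,0,-0.01,0]],
])

```text
time: 50.55
ee_pos: [0.5023, -0.1142, 0.185]
tcp_rot: [-90.0, 0.0, -95.9]
wrist_force: [-0.3, 0.2, -2.1]
opening: 0.0068
```

```bash
python3 - <<'E'
from rod import *
plan(); p,h,o=head(3); print(st(p),o["wrist_force"])
c=shot("scene","s22.png")
S=st(world(c)); im=c["color"].astype(int)
m=(abs(S[...,0]-.065)<.015)&(abs(S[...,1]+.12)<.08)&(S[...,2]>.04)&(S[...,2]<.23)&(im.min(-1)>90)&(im.max(-1)-im.min(-1)<40)
P=S[m]; print(len(P),np.percentile(P,[1,50,99],axis=0).round(4)); f=np.linalg.lstsq(np.c_[P[:,1:],np.ones(len(P))],P[:,0],rcond=None)[0]; print("x tilt vs y,z",np.degrees(f[:2]).round(1))
cv2.imwrite("pics/s22c.png",cv2.resize(c["color"][130:260,260:400],(645,600),interpolation=2))
E
```

```text
now [ 0.5024 -0.1142  0.1849] -5.9 t 50.7 q [-13.  -0.  -1.  90.   0.  83.] op 0.0067 F [ 0.3  0.2 -2.7]
[ 0.06197578 -0.10955646  0.18478812] [ 0.34139618  0.66721062 -2.50927192]
1073 [[ 0.061  -0.1824  0.0662]
 [ 0.0687 -0.1381  0.1406]
 [ 0.0784 -0.0751  0.2134]]
x tilt vs y,z [ 2.1 -0.6]
```

View pics/s22c.png

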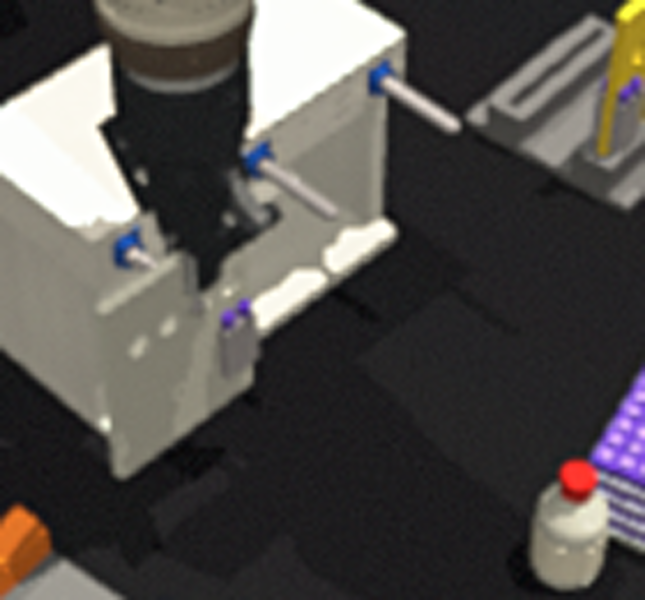

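s22c: no contact force, and the rod has gone into the hole behind the fingers. I'll slide to 40 mm from the face, lower and release.

move_arm([
  [[0,0,-0.006,0],[0,0,-0.012,0],[0,0,-0.018,0],[0,0,-0.022,0],[0,0,-0.022,0]],
])

```text
time: 51.35
ee_pos: [0.4797, -0.1118, 0.1853]
tcp_rot: [-90.0, 0.0, -95.9]
wrist_force: [-0.2, 0.3, -1.9]
opening: 0.0069
```

move_arm([
  [[0,0.001,0,0],[0,0.002,0,0],[0,0.003,0,0],[0,0.003,0,0]],
])

```text
time: 51.75
ee_pos: [0.4802, -0.1119, 0.1816]
tcp_rot: [-90.0, 0.0, -95.9]
wrist_force: [0.2, 0.3, -2.0]
opening: 0.0069
```

```bash
python3 - <<'E'
from rod import *
plan(); p,h,o=head(3); print(st(p),o["wrist_force"])
E
```

```text
now [ 0.4802 -0.1119  0.1818] -5.9 t 51.9 q [-13.  -4.  -4.  90.   0.  83.] op 0.0064 F [-1.  -0.2 -2.1]
[ 0.03979811 -0.10958685  0.18195989] [-0.06373474  0.15900527 -0.64510077]
```

move_arm([
  [[0,0.001,0,0],[0,0.002,0,0],[0,0.002,0,0]],
])

```text
time: 52.3
ee_pos: [0.4802, -0.1119, 0.1799]
tcp_rot: [-90.0, 0.0, -95.9]
wrist_force: [-0.1, 0.1, -0.9]
opening: 0.007
```

move_arm([
  [[0,0,0,0],[0,0,0,0],[0,0,0,0],[0,0,0,0]],
], claw=0.018)

```text
time: 52.7
ee_pos: [0.4802, -0.1119, 0.1801]
tcp_rot: [-90.0, 0.0, -95.9]
wrist_force: [0.1, -0.3, 0.9]
opening: 0.0182
```

```bash
cat > car.py <<'E'
from rod import *
def car(fn,x0,y0,yellow=False):
    c=shot("scene",fn); S=st(world(c)); im=c["color"].astype(int)
    col=(im[...,0]<im[...,2]-60) if yellow else (im.min(-1)>90)&(im.max(-1)-im.min(-1)<40)
    m=(abs(S[...,0]-x0)<.02)&(abs(S[...,1]-y0)<.08)&(S[...,2]>.04)&(S[...,2]<.23)&col
    P=S[m]; print(len(P),np.percentile(P,[1,50,99],axis=0).round(4).tolist()); f=np.linalg.lstsq(np.c_[P[:,1:],np.ones(len(P))],P[:,0],rcond=None)[0]; print("x tilt vs y,z deg",np.degrees(f[:2]).round(1))
    # level: top edge z versus y
    b=[(y,np.percentile(P[abs(P[:,1]-y)<.006][:,2],97)) for y in np.arange(y0-.07,y0+.07,.01) if (abs(P[:,1]-y)<.006).sum()>12]
    b=np.array(b); print("top edge",b.round(3).tolist())
    return c
E
python3 - <<'E'
from car import *
plan(); p,h,o=head(3); print(st(p),o["wrist_force"])
car("s23.png",.045,-.126)
E
```

```text
now [ 0.4802 -0.1119  0.1801] -5.9 t 52.9 q [-13.  -4.  -4.  89.   0.  83.] op 0.018 F [-0.4  0.2 -0.3]
[ 0.03975068 -0.109592    0.18000325] [-0.20839819 -0.75679914 -0.51201437]
1039 [[0.0392, -0.185, 0.062], [0.0461, -0.1413, 0.1339], [0.0585, -0.0769, 0.2086]]
x tilt vs y,z deg [2.3 0.7]
top edge [[-0.186, 0.206], [-0.176, 0.209], [-0.166, 0.208], [-0.156, 0.208], [-0.146, 0.207], [-0.136, 0.207], [-0.126, 0.207], [-0.116, 0.204], [-0.106, 0.168], [-0.096, 0.154], [-0.086, 0.174], [-0.076, 0.175]]
```

The white carrier hangs level with its hole resting on the rod. I'll retreat straight up and go for the yellow one.

move_arm([
  [[0,-0.015,0,0],[0,-0.04,0,0],[0,-0.08,0,0],[0,-0.11,0,0],[0,-0.13,0,0]],
])

```text
time: 53.5
ee_pos: [0.4804, -0.112, 0.3124]
tcp_rot: [-89.9, -0.0, -95.9]
wrist_force: [0.5, -1.4, -0.7]
opening: 0.0177
```

```bash
python3 - <<'E'
from car import *
car("s24.png",.045,-.126)
plan((.549,.3035,.31,-1.6),(.549,.3035,.19,-1.6))
E
```

```text
1185 [[0.0386, -0.1847, 0.0604], [0.0461, -0.1343, 0.1443], [0.0569, -0.0761, 0.208]]
x tilt vs y,z deg [1.7 0.1]
top edge [[-0.186, 0.206], [-0.176, 0.207], [-0.166, 0.208], [-0.156, 0.207], [-0.146, 0.207], [-0.136, 0.207], [-0.126, 0.207], [-0.116, 0.207], [-0.106, 0.206], [-0.096, 0.206], [-0.086, 0.206], [-0.076, 0.206]]
now [ 0.4807 -0.112   0.3121] -5.9 t 53.7 q [-13.  -0.  14. 104.   0.  83.] op 0.0184 F [0.2 0.  0.7]
   [-0.2102, 0.001, 0.0126, -2.15]
   [-0.2096, 0.001, 0.0205, -2.15]
 -> [0.549  0.3035 0.31  ] -1.6
   [0.0, 0.12, 0.0, 0.0]
 -> [0.549  0.3035 0.19  ] -1.6
```

move_arm([
  [[-0.05,0,0.003,-0.5],[-0.1,0,0.006,-1],[-0.15,0,0.009,-1.5],[-0.19,0,0.012,-2.1],[-0.21,0,0.013,-2.1]],
], claw=0.036)

```text
time: 54.2
ee_pos: [0.5145, 0.0985, 0.3082]
tcp_rot: [-90.1, 0.0, -93.6]
wrist_force: [-0.6, -1.6, -0.9]
opening: 0.0357
```

move_arm([
  [[-0.05,0,0.005,-0.5],[-0.1,0,0.01,-1],[-0.15,0,0.015,-1.5],[-0.19,0,0.019,-2.1],[-0.21,0,0.02,-2.1]],
])

```text
time: 54.7
ee_pos: [0.5483, 0.307, 0.3073]
tcp_rot: [-90.2, -0.1, -91.5]
wrist_force: [0.1, -0.7, -0.6]
opening: 0.0358
```

```bash
python3 - <<'E'
from rod import *
plan()
c=shot("wrist","w25.png"); W=world(c); Z=W[...,2]; im=c["color"].astype(int)
m=(Z>.148)&(Z<.168)&(abs(W[...,0]-.549)<.03)&(W[...,1]>.2)&(W[...,1]<.45)&(im[...,0]<120)&(im[...,2]>120)
P=W[m]; r=cv2.minAreaRect((P[:,:2]*1000).astype(np.float32)); f=np.polyfit(P[:,1],P[:,0],1); print(len(P),r,"yaw",-np.degrees(np.arctan(f[0])),P[:,1].min(),P[:,1].max(),"x@.3035",np.polyval(f,.3035),np.median(P[:,2]))
plan((.549,.3035,.127,-1.6))
E
```

```text
now [0.5483 0.3067 0.3073] -1.54 t 54.9 q [ 29.  20.  36. 107.   0. 121.] op 0.0361 F [-0.2  0.2 -0.3]
1033 ((549.5570678710938, 331.17950439453125), (109.37689971923828, 7.348029136657715), 88.2568588256836) yaw -1.8549644827420133 0.276423831122796 0.3858700171827217 x@.3035 0.5484425414979227 0.15790858155933601
now [0.5485 0.3031 0.3095] -1.72 t 55.0 q [ 29.  19.  36. 107.   0. 121.] op 0.0363 F [ 0.2 -0.3 -0.2]
   [-0.0005, 0.1825, 0.0005, -0.12]
 -> [0.549  0.3035 0.127 ] -1.6
```

move_arm([
  [[0,0.04,0,0],[0,0.09,0,0],[0,0.13,0,0],[0,0.16,0,0],[0,0.182,0,0]],
])

```text
time: 55.55
ee_pos: [0.5479, 0.3022, 0.126]
tcp_rot: [-90.1, -0.0, -91.8]
wrist_force: [0.4, 0.2, -0.1]
opening: 0.0361
```

move_arm([
  [[0,0,0,0],[0,0,0,0]],
])

```text
time: 55.75
ee_pos: [0.5487, 0.3031, 0.1291]
tcp_rot: [-90.0, 0.0, -91.8]
wrist_force: [-0.0, -0.0, 1.0]
opening: 0.0359
```

```bash
python3 plan.py .549,.3032,.127,-1.8
```

```text
now [0.5492 0.3036 0.1299] -1.74 t 55.9 q [ 29.  15.  10.  85.   0. 121.] op 0.036 F [ 0.  -0.2 -0.1]
   [0.0004, 0.0029, -0.0002, 0.06]
 -> [0.549  0.3032 0.127 ] -1.8
```

move_arm([
  [[0,0.003,0,0],[0,0.003,0,0],[0,0.003,0,0],[0,0.003,0,0],[0,0.003,0,0]],
], claw=0.0, newtons=80)

```text
time: 56.4
ee_pos: [0.5488, 0.304, 0.1256]
tcp_rot: [-90.0, 0.0, -91.7]
wrist_force: [-0.1, -0.1, 4.4]
opening: 0.0068
```

move_arm([
  [[0,-0.01,0,0],[0,-0.04,0,0],[0,-0.08,0,0],[0,-0.12,0,0],[0,-0.12,0,0]],
])

```text
time: 56.9
ee_pos: [0.5496, 0.3044, 0.2516]
tcp_rot: [-89.6, 0.3, -91.7]
wrist_force: [0.5, 0.6, -0.6]
opening: 0.0066
```

```bash
python3 - <<'E'
from rod import *
a=unst(.12,.11); plan((a[0],a[1],.25,-5.9),(a[0],a[1],.186,-5.9))
E
```

```text
now [0.5491 0.3041 0.2476] -1.7 t 57.0 q [ 29.  16.  25.  98.   0. 121.] op 0.0069 F [ 0.6 -0.8 -2.3]
   [0.2048, -0.0024, 0.0397, 4.2]
 -> [0.5827 0.0982 0.25  ] -5.9
   [0.0, 0.064, 0.0, 0.0]
 -> [0.5827 0.0982 0.186 ] -5.9
```

move_arm([
  [[0.03,0,0.012,1],[0.08,0,0.025,2],[0.13,0,0.034,3],[0.175,0,0.038,4.2],[0.205,0,0.04,4.2]],
])

```text
time: 57.55
ee_pos: [0.5818, 0.0947, 0.2431]
tcp_rot: [-90.2, -0.1, -96.0]
wrist_force: [0.4, -0.7, -0.8]
opening: 0.0068
```

move_arm([
  [[0,0.015,0,0],[0,0.04,0,0],[0,0.063,0,0],[0,0.063,0,0],[0,0.063,0,0]],
])

```text
time: 58.05
ee_pos: [0.5818, 0.0977, 0.1813]
tcp_rot: [-90.1, -0.0, -95.9]
wrist_force: [0.1, 0.3, -1.7]
opening: 0.007
```

```bash
python3 - <<'E'
from car import *
plan(); p,h,o=head(3); print(st(p))
c=car("s26.png",.125,.138,True)
S=st(world(c)); im=c["color"].astype(int)
m=(abs(S[...,0]-.125)<.02)&(im[...,0]<im[...,2]-60)&(S[...,2]<.13)&(S[...,2]>.05)&(abs(S[...,1]-.11)<.1); print("leg y,z",np.percentile(S[m][:,1],[2,98]).round(4),S[m][:,2].min())
cv2.imwrite("pics/s26c.png",cv2.resize(c["color"][100:220,290:430],(700,600),interpolation=2))
E
```

```text
now [0.5824 0.0979 0.1825] -5.89 t 58.2 q [ 10.  10.  10.  90.   0. 105.] op 0.0068 F [ 0.6  0.1 -1.2]
[0.12020067 0.10975583 0.18320643]
378 [[0.1183, 0.0787, 0.0671], [0.1266, 0.1049, 0.1609], [0.1387, 0.1902, 0.2154]]
x tilt vs y,z deg [ 0.6 -0.6]
top edge [[0.078, 0.214], [0.088, 0.214], [0.098, 0.215], [0.108, 0.194], [0.118, 0.185], [0.128, 0.162], [0.138, 0.211], [0.148, 0.215], [0.158, 0.215], [0.168, 0.179], [0.178, 0.177], [0.188, 0.215]]
leg y,z [0.0783 0.1252] 0.06477563918840756
```

View pics/s26c.png

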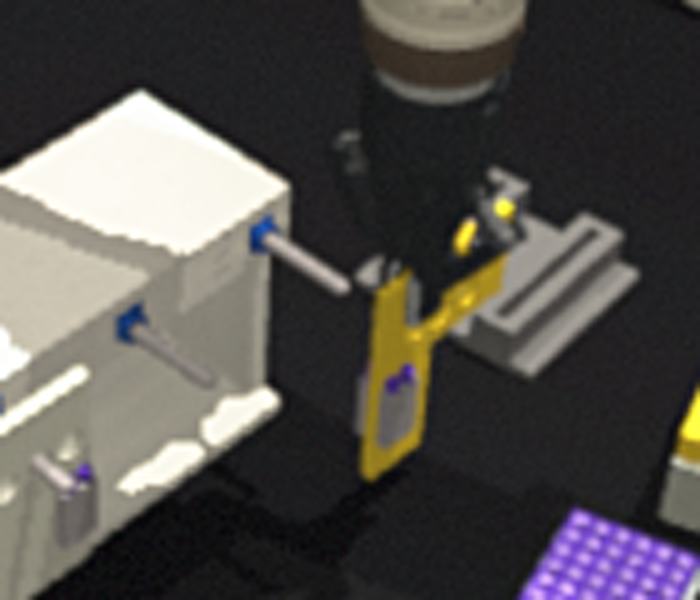

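s26c shows the yellow carrier upright in front of bore2's rod, gripped above its hole. I'll lower it 2 mm and slide it on.

move_arm([
  [[0,0.002,0,0],[0,0.002,-0.01,0],[0,0.002,-0.022,0],[0,0.002,-0.036,0],[0,0.002,-0.048,0]],
])

```text
time: 58.85
ee_pos: [0.5335, 0.1028, 0.1801]
tcp_rot: [-90.0, 0.0, -95.9]
wrist_force: [-0.3, -0.5, -1.0]
opening: 0.0066
```

move_arm([
  [[0,0,-0.006,0],[0,0,-0.01,0],[0,0,-0.01,0],[0,0,-0.01,0]],
])

```text
time: 59.25
ee_pos: [0.525, 0.1037, 0.18]
tcp_rot: [-90.0, 0.0, -95.9]
wrist_force: [-0.6, 0.0, -1.3]
opening: 0.0069
```

```bash
python3 - <<'E'
from car import *
plan(); p,h,o=head(3); print(st(p),o["wrist_force"])
c=car("s27.png",.068,.138,True)
rods("scene","s27b.png",.14,.19)
E
```

```text
now [0.5251 0.1037 0.1799] -5.91 t 59.4 q [ 11.   2.   1.  89.   0. 107.] op 0.007 F [ 0.4  0.2 -1.7]Traceback (most recent call last):
  File "<stdin>", line 2, in <module>
  File "plan.py", line 6, in head
    if i: camera("wrist")
          ~~~~~~^^^^^^^^^
ValueError: 200 camera calls are used up
```

Camera calls are used up, so I'll finish by force and arm readings. The plate is past the rod's tail with no contact force, so the rod is in the hole.

move_arm([
  [[0,0,-0.006,0],[0,0,-0.012,0],[0,0,-0.018,0],[0,0,-0.022,0],[0,0,-0.022,0]],
])

```text
time: 59.9
ee_pos: [0.5024, 0.1061, 0.1803]
tcp_rot: [-90.0, 0.0, -95.9]
wrist_force: [0.1, 0.4, -0.4]
opening: 0.007
```

move_arm([
  [[0,0,0,0]],
])

```text
time: 60.0
ee_pos: [0.5029, 0.106, 0.1802]
tcp_rot: [-90.0, 0.0, -95.9]
wrist_force: [0.2, -0.1, -1.0]
opening: 0.007
```

move_arm([
  [[0,0.0005,0,0],[0,0.001,0,0],[0,0.001,0,0]],
])

```text
time: 60.3
ee_pos: [0.503, 0.106, 0.1788]
tcp_rot: [-90.0, 0.0, -95.9]
wrist_force: [0.3, 0.4, -1.1]
opening: 0.0069
```

move_arm([
  [[0,0,0,0]],
])

```text
time: 60.4
ee_pos: [0.503, 0.106, 0.179]
tcp_rot: [-90.0, 0.0, -95.9]
wrist_force: [0.4, 0.6, -2.2]
opening: 0.0069
```

move_arm([
  [[0,0.0005,0,0],[0,0.001,0,0],[0,0.001,0,0]],
])

```text
time: 60.7
ee_pos: [0.5029, 0.106, 0.1779]
tcp_rot: [-90.0, 0.0, -95.9]
wrist_force: [-0.6, 0.1, -1.3]
opening: 0.0071
```

move_arm([
  [[0,0,0,0]],
])

```text
time: 60.8
ee_pos: [0.5029, 0.106, 0.178]
tcp_rot: [-90.0, 0.0, -95.9]
wrist_force: [-0.4, 0.6, -1.5]
opening: 0.0066
```

move_arm([
  [[0,0.001,0,0],[0,0.001,0,0],[0,0.001,0,0]],
])

```text
time: 61.1
ee_pos: [0.5029, 0.106, 0.177]
tcp_rot: [-90.0, 0.0, -95.9]
wrist_force: [-0.4, -0.4, -1.0]
opening: 0.007
```

move_arm([
  [[0,0,0,0],[0,0,0,0],[0,0,0,0]],
])

```text
time: 61.4
ee_pos: [0.5029, 0.106, 0.1771]
tcp_rot: [-90.0, 0.0, -95.9]
wrist_force: [0.1, -0.2, -1.2]
opening: 0.0067
```

move_arm([
  [[0,0,0,0],[0,0,0,0],[0,0,0,0],[0,0,0,0]],
], claw=0.018)

```text
time: 61.8
ee_pos: [0.503, 0.106, 0.1771]
tcp_rot: [-90.0, 0.0, -95.9]
wrist_force: [0.3, 0.2, -0.3]
opening: 0.0181
```

move_arm([
  [[0,0,0,0],[0,0,0,0],[0,0,0,0],[0,0,0,0],[0,0,0,0]],
])

```text
time: 62.3
ee_pos: [0.5029, 0.106, 0.177]
tcp_rot: [-90.0, 0.0, -95.9]
wrist_force: [0.3, 1.2, 0.4]
opening: 0.0179
```

move_arm([
  [[0,-0.015,0,0],[0,-0.04,0,0],[0,-0.08,0,0],[0,-0.11,0,0],[0,-0.14,0,0]],
])

```text
time: 62.8
ee_pos: [0.5028, 0.1059, 0.3186]
tcp_rot: [-90.0, 0.0, -95.9]
wrist_force: [1.3, 0.3, -0.5]
opening: 0.0179
```

move_arm([
  [[0,0,0,0],[0,0,0,0],[0,0,0,0],[0,0,0,0],[0,0,0,0]],
])

```text
time: 63.3
ee_pos: [0.5027, 0.1059, 0.3162]
tcp_rot: [-90.1, -0.0, -95.9]
wrist_force: [-0.1, -0.5, 0.1]
opening: 0.0181
```

move_arm([
  [[0,0,0,0],[0,0,0,0],[0,0,0,0],[0,0,0,0],[0,0,0,0]],
])

```text
time: 63.8
ee_pos: [0.5029, 0.1059, 0.3171]
tcp_rot: [-90.0, 0.0, -95.9]
wrist_force: [0.3, 0.4, 0.7]
opening: 0.0182
```

move_arm([
  [[0,0,0,0],[0,0,0,0],[0,0,0,0],[0,0,0,0],[0,0,0,0]],
])

```text
time: 64.3
ee_pos: [0.5029, 0.106, 0.317]
tcp_rot: [-90.0, 0.0, -95.9]
wrist_force: [0.6, -0.1, 0.1]
opening: 0.018
```

move_arm([
  [[0,0,0,0],[0,0,0,0],[0,0,0,0],[0,0,0,0],[0,0,0,0]],
])

```text
time: 64.8
ee_pos: [0.5029, 0.1059, 0.317]
tcp_rot: [-90.0, 0.0, -95.9]
wrist_force: [0.2, 0.1, -0.5]
opening: 0.0178
```

```bash
python3 -c "
from workcell import *
o=get_obs(); print(o['time'],o['ee_pos'],o['wrist_force'],o['opening']); print(job_done())"
```

```text
64.8 [0.50291908 0.10594726 0.31701832] [ 0.21857599  0.09391694 -0.49056882] 0.017767224622275368
the job is handed in; nothing more can be done
None
```

The job is handed in at 64.8 s, but I couldn't confirm by camera that the yellow carrier hangs level. The 200 camera calls ran out while I was sliding it onto its rod.

- **Rods:** All three were turned nose-in and started about 61 mm deep together. Each was then gripped behind the collar and pushed home, and the scene camera put every tail about 70 mm from the stand's face.
- **White carrier:** It hangs on the bore0 rod by its y = +16 hole. The last camera check, after I let go, showed its top edge level within about 2 mm.
- **Yellow carrier:** I put it on the bore2 rod by its y = -28 hole. The checks here were from force and arm position only: the plate passed the rod's tail without contact force, and the arm came away freely. While lowering it I never clearly felt the rod take its weight, so it may have dropped 1–2 mm onto the rod when I let go.
- **Bystanders and red look-alikes:** The arm's paths kept clear of them and I felt no unexpected contact. I didn't re-measure their positions at the end.

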